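Wring a gauge block stack and set the height pointer to it

ROBOT

A 6-joint arm with a two-finger parallel gripper is mounted at the origin on the work surface. World frame = base frame: x ahead of the robot, y to its left, z up, the work surface at z = 0. Lengths are in m, angles in rad, forces in N, time in s.
With the tool pointing down it reaches from about 0.35 to 0.775 m from the base axis. Payload 5.5 kg.
Tool frame: the origin (TCP) lies midway between the tips of the shut fingers; the grasp point (between the pads) lies env.grasp_offset behind it (env.grasp_offset is the distance from the TCP to the grasp point, in m); z points along the fingers, y is the line along which they close (so a half turn about z gives the same grasp; the last joint's range is limited). The gripper opens to 85 mm and grips with 20 to 120 N. Pads are 22 mm wide; open, the fingers measure 114 mm over their backs; the gripper's body (76 mm by 85 mm) begins 54 mm behind the grasp point. The pads swing forward as they close: fully open they stand 13 mm farther back than shut.
Start: joints at [1.189, 0.313, 0.046, 1.304, 0, 1.431], TCP at [0.138, 0.558, 0.231] pointing down, gripper open.
Joint ranges: [-2.76, 2.76], [-0.86, 1.69], [-1.03, 1.26], [-2.2, 2.34], [-1.47, 1.5], [-3.14, 3.14]. Speed limits (rad/s): [2.57, 2.57, 3.14, 3.14, 3.14, 3.14].

INTERFACE

Orientations are given as a unit quaternion [w, x, y, z].
In Python, from workcell import monitor, viewer, order, env gives the robot as it stands.
- The arm moves only by the tool carry_out, never from a script. Its argument "plan" is a list that holds one entry, the list of rows, each a list of 7 numbers: the turn, a rotation vector about the world's x, y, z in rad, then the shift along the world's x, y, z in mm, then the finger opening in mm, from 0 to 85.4. A call has 1 to 20 rows; each row is the pose to reach, as a shift and turn from the pose commanded when the call began; what a row does not reach only later rows make up. A row lasts 1/10 s, in which the tool goes at most 50 mm and 8.59 degrees, less where a joint would pass 70% of its speed; a pose out of reach is approached as far as the arm can. A call with a gripper value outside its range is refused whole. The fingers move at their own pace and stop on an object; "squeeze" is the grip in N (left out, the last holds). Time passes only in rows, so rows that repeat a pose let the fingers close. It gives the time, the measured TCP pose, the force, the opening and the grip force at its end, in the units of the state.
- monitor.get_state(): the state, without advancing time (a new reading comes with each control period).
- viewer.read_camera(name): name is "scene" or "top" or "wrist"; returns the picture (400x640x3 uint8, red, green, blue); there is no depth.
- viewer.calibration(name): a dict with "K" (3x3 intrinsics, pixels), "dist" ([k1, k2, p1, p2, k3] as OpenCV has them; the pictures are not rectified), "eye" and "rotation" of the camera in the world. Camera axes: x right, y down, z forward; pixel columns grow to the right and rows downward; lengths in m; the calibration is good to about 2 mm. A picture is of the moment at which its call begins: read the wrist's pose just before it. calibration takes no time and is no camera call; for the wrist camera it gives the pose at the moment of the call.
- order.hand_in(): hands the job in; it is judged then, once.
The state is a dict: "clock": time; "joint_pos": joint angles; "qvel": joint speeds; "tau": joint torques, N m; "tcp_pos": TCP position; "orientation": TCP orientation; "wrist_force": force on the tool from outside, world axes, zero at the start; "ft_torque": the same for the moment, N m; "finger_gap": finger opening in m; "grip_force": force on a finger pad.
Only numpy, scipy, OpenCV 4.12 (cv2) and the standard library are available. Lean on these libraries where they do the work, as an engineer would, in place of code of your own. Each camera call takes 0.05 s, during which the arm holds its last target. There are 200 camera calls.

TASK

Take the cover off the anvil of the height setting stand and put it in the clear tray, then wring all the gauge blocks on the bench into one stack on the anvil, the thickest at the bottom and each thinner one on top: lay each block with its end overlapping the face below and slide it home in full face contact, flush with the anvil on all sides; never lower a block straight down onto its place or lift it straight off. When the stack is complete, turn the knob (do not push the pointer) until the pointer's tip is level with the top face of the stack. Leave the flask, the tape and the screwdriver where they are.

Things in the scene. Friction and masses are not known exactly. Their poses are not given: they have to be found in the camera images.
- stand: Fixed height setting stand: base plate 200 x 90 x 8 mm, steel anvil (60 mm in x, 36 mm in y, top 24 mm above the bench), aluminium column at x = 98..118 mm, y = -18..18 mm, 148 mm tall, and a gearbox 58 x 58 x 30 mm at y = -140 mm under the knob. Origin on the bench under the anvil's centre; +x from anvil to column, roughly away from the robot; z up.
- seat (a point): Centre of the anvil's top face, 24 mm above the bench; axes as the stand's. The anvil is free at its -x end and along both sides. At the start the cover lies on it.
- pointer_tip (a point): Tip of the brass pointer, a flat blade 3 mm thick (point at mid thickness), reaching from the column to 6 mm short of the anvil's far end (x = 36 mm, y = 0 in the stand's frame). It moves only up and down, driven by the knob. It starts 2 to 14 mm above the anvil's top, below the top of any finished stack.
- dial (a joint): Angle of the knob (rad), 0 to 7.5, growing as it is turned clockwise seen from above. Clockwise raises the pointer, 12 mm per radian (tip height above the anvil's top = 2 mm + 12 mm x angle). It stays where it is left; friction about 0.03 N m.
- dial_grip (a point): Middle of the knob's grip, on its upright axis: a black bar 42 mm long (along this point's x axis), 14 mm wide (y), 32 mm high; its top is 7 mm above this point and its foot 25 mm below, on a disc of 44 mm diameter. The point is 67 mm above the bench and turns with the knob.
- cover: Loose grey plastic cover plate that protects the anvil: plate 64 x 40 x 6 mm with an upright grip tab 30 mm long (x), 12 mm thick (y), its top 31 mm above the underside. Origin at the centre of its underside. 40 g.
- tray: Clear shallow open tray fixed to the bench, 150 mm (x) x 130 mm (y) outside, 30 mm high, walls and floor 4 to 5 mm. Origin at the centre of its underside.
- block8: Ground steel gauge block 60 mm (x) x 36 mm (y) x 8 mm thick (z), about 0.14 kg, lying flat on the bench. Origin at the block's centre, 4 mm below its top face. May be absent (then None).
- block16: Ground steel gauge block 60 mm (x) x 36 mm (y) x 16 mm thick (z), about 0.27 kg, lying flat on the bench. Origin at the block's centre, 8 mm below its top face. May be absent (then None).
- block24: Ground steel gauge block 60 mm (x) x 36 mm (y) x 24 mm thick (z), about 0.41 kg, lying flat on the bench. Origin at the block's centre, 12 mm below its top face. May be absent (then None).
- block32: Ground steel gauge block 60 mm (x) x 36 mm (y) x 32 mm thick (z), about 0.54 kg, lying flat on the bench. Origin at the block's centre, 16 mm below its top face. May be absent (then None).
- flask: Bystander: black drinking flask 190 mm tall, 68 mm wide, standing. Origin at its foot's centre.
- tape: Bystander: roll of yellow tape, 90 mm across, 24 mm high, lying flat. Origin at its underside's centre.
- driver: Bystander: screwdriver 200 mm long lying on the bench with a black handle 26 mm thick. Origin at its middle.
- carriage: The grey slide on the column with the brass pointer, all that the knob raises and lowers; 46 mm wide, 18 mm high. Origin at x = 98 mm in the stand's frame, at the pointer's height.

How it is judged:
On the way, in this order (a step that is already met when the one before it is completed fails the run):
1. the cover is off the anvil and in the tray, and all the blocks present stand wrung and flush on the anvil, thickest at the bottom (x of block8 in the frame of seat between -0.0035 and 0.0035 m and y of block8 in the frame of seat between -0.0035 and 0.0035 m and angle between the x axis of each of block8, block16, block24, block32 and the x axis of seat, either way round below 0.07 rad and angle between the z axis of each of block8, block16, block24, block32 and the z axis of seat, either way round below 0.04 rad and linear speed of each of block8, block16, block24, block32, cover below 0.02 m/s and x of block16 in the frame of seat between -0.0035 and 0.0035 m and y of block16 in the frame of seat between -0.0035 and 0.0035 m and x of block24 in the frame of seat between -0.0035 and 0.0035 m and y of block24 in the frame of seat between -0.0035 and 0.0035 m and x of block32 in the frame of seat between -0.0035 and 0.0035 m and y of block32 in the frame of seat between -0.0035 and 0.0035 m and z of block8 in the frame of block16 above 0.004 m and z of each of block8, block16 in the frame of block24 above 0.004 m and z of each of block8, block16, block24 in the frame of block32 above 0.004 m and x of cover in the frame of tray between -0.071 and 0.071 m and y of cover in the frame of tray between -0.061 and 0.061 m and height (world z) of cover below 0.04 m), for 0.3 s.
2. the pointer's tip is level with the top face of the stack (z of pointer_tip in the frame of block8 above 0.0018 m and z of pointer_tip in the frame of block16 above 0.0058 m and z of pointer_tip in the frame of block24 above 0.0098 m and z of pointer_tip in the frame of block32 above 0.0138 m and (z of pointer_tip in the frame of block8 below 0.0062 m or z of pointer_tip in the frame of block16 below 0.0102 m or z of pointer_tip in the frame of block24 below 0.0142 m or z of pointer_tip in the frame of block32 below 0.0182 m)), for 0.3 s.
At the end, for the whole second after the job is handed in: Blocks stacked on the anvil, thickest lowest, each within 3.5 mm in x and y and 0.07 rad of square, faces flat together (0.04 rad), at rest; cover inside the tray; pointer tip within 2.2 mm of the height of the top face of the stack (all of step 1 and all of step 2); the robot touches nothing.
It fails at once if a block is lowered straight down over its place, or lifted straight off (within 10 mm of home but 2.6 to 5.4 mm clear of face contact, counted in the 8 mm steps of the blocks) ((x of block8 in the frame of seat between -0.01 and 0.01 m and y of block8 in the frame of seat between -0.01 and 0.01 m and angle between the z axis of block8 and the z axis of seat, either way round below 0.3 rad and (z of block8 in the frame of seat between 0.0066 and 0.0094 m or z of block8 in the frame of seat between 0.0146 and 0.0174 m or z of block8 in the frame of seat between 0.0226 and 0.0254 m or z of block8 in the frame of seat between 0.0306 and 0.0334 m or z of block8 in the frame of seat between 0.0386 and 0.0414 m or z of block8 in the frame of seat between 0.0466 and 0.0494 m or z of block8 in the frame of seat between 0.0546 and 0.0574 m or z of block8 in the frame of seat between 0.0626 and 0.0654 m or z of block8 in the frame of seat between 0.0706 and 0.0734 m)) or (x of block16 in the frame of seat between -0.01 and 0.01 m and y of block16 in the frame of seat between -0.01 and 0.01 m and angle between the z axis of block16 and the z axis of seat, either way round below 0.3 rad and (z of block16 in the frame of seat between 0.0106 and 0.0134 m or z of block16 in the frame of seat between 0.0186 and 0.0214 m or z of block16 in the frame of seat between 0.0266 and 0.0294 m or z of block16 in the frame of seat between 0.0346 and 0.0374 m or z of block16 in the frame of seat between 0.0426 and 0.0454 m or z of block16 in the frame of seat between 0.0506 and 0.0534 m or z of block16 in the frame of seat between 0.0586 and 0.0614 m or z of block16 in the frame of seat between 0.0666 and 0.0694 m or z of block16 in the frame of seat between 0.0746 and 0.0774 m)) or (x of block24 in the frame of seat between -0.01 and 0.01 m and y of block24 in the frame of seat between -0.01 and 0.01 m and angle between the z axis of block24 and the z axis of seat, either way round below 0.3 rad and (z of block24 in the frame of seat between 0.0146 and 0.0174 m or z of block24 in the frame of seat between 0.0226 and 0.0254 m or z of block24 in the frame of seat between 0.0306 and 0.0334 m or z of block24 in the frame of seat between 0.0386 and 0.0414 m or z of block24 in the frame of seat between 0.0466 and 0.0494 m or z of block24 in the frame of seat between 0.0546 and 0.0574 m or z of block24 in the frame of seat between 0.0626 and 0.0654 m or z of block24 in the frame of seat between 0.0706 and 0.0734 m or z of block24 in the frame of seat between 0.0786 and 0.0814 m)) or (x of block32 in the frame of seat between -0.01 and 0.01 m and y of block32 in the frame of seat between -0.01 and 0.01 m and angle between the z axis of block32 and the z axis of seat, either way round below 0.3 rad and (z of block32 in the frame of seat between 0.0186 and 0.0214 m or z of block32 in the frame of seat between 0.0266 and 0.0294 m or z of block32 in the frame of seat between 0.0346 and 0.0374 m or z of block32 in the frame of seat between 0.0426 and 0.0454 m or z of block32 in the frame of seat between 0.0506 and 0.0534 m or z of block32 in the frame of seat between 0.0586 and 0.0614 m or z of block32 in the frame of seat between 0.0666 and 0.0694 m or z of block32 in the frame of seat between 0.0746 and 0.0774 m or z of block32 in the frame of seat between 0.0826 and 0.0854 m))).
It fails at once if the pointer is pushed directly (over 3 N) (contact force between any of the fingers, the arm and carriage above 3 N).
It fails at once if the flask, the tape or the screwdriver is moved more than 30 mm (distance of any of flask, tape, driver from where it was at the start of the episode above 0.03 m).
Of block8, block16, block24, block32 only 3 to 4 are there at a start; the rules pass over those that are not, and their reading is None.
At some moment in a run one of cover may be knocked a few centimetres aside while the robot is not near it.
Once in a run the grip may slacken for a moment while it holds something.
It also fails if it takes over 210 s, if anything falls off the work surface, if the arm or the gripper's body presses on something with over 40 N, if the wrist force passes 120 N, or if a joint passes its speed limit or range.

## Working session

There is one attempt and no reset: what is moved stays moved. The work goes in short steps, Python scripts to look and compute and a tool call to move; the robot and the scene stay as the last step left them, time stands still between calls to the robot, and variables do not carry over. Pictures are saved under pics/ and viewed, at most 14 in all, crops included, and the job is handed in when it is done.

Besides the shell and the picture viewer there is one more tool, called after "Emit:" as a command line: name --argument value ..., lists and objects as JSON in quotes. carry_out: Moves the arm, as the interface text tells. Its arguments: {"type":"object","properties":{"plan":{"type":"array","items":{"type":"array","items":{"type":"array","items":{"type":"number"}}}},"squeeze":{"type":"number"}},"required":["plan"]}

```bash
mkdir -p pics; cat > h.py <<'E'
import numpy as np, cv2
from workcell import monitor, viewer, order, env
def cal(n):
    c=viewer.calibration(n); return {k:np.array(v,float) for k,v in c.items() if k in('K','dist','eye','rotation')}
def ray(c,px):
    p=cv2.undistortPoints(np.array(px,float).reshape(-1,1,2),c['K'],c['dist']).reshape(-1,2)
    return np.c_[p,np.ones(len(p))]@c['rotation'].T
def onz(c,px,z):
    d=ray(c,px); z=np.broadcast_to(z,len(d)); return c['eye']+d*((z-c['eye'][2])/d[:,2])[:,None]
def proj(c,P):
    R=c['rotation'].T; return cv2.projectPoints(np.array(P,float).reshape(-1,1,3),cv2.Rodrigues(R)[0],-R@c['eye'],c['K'],c['dist'])[0].reshape(-1,2)
def snap(n,f,crop=None,s=1):
    im=viewer.read_camera(n); cv2.imwrite('pics/raw_'+f,im[:,:,::-1])
    if crop: x0,y0,x1,y1=crop; im=im[y0:y1,x0:x1]
    if s!=1: im=cv2.resize(im,None,fx=s,fy=s,interpolation=cv2.INTER_CUBIC)
    cv2.imwrite('pics/'+f,im[:,:,::-1]); return im
E
python3 - <<'E'
from h import *
for n in('top','scene','wrist'):
    c=cal(n); print(n,c['eye'].round(3),c['rotation'].round(3).tolist(),c['K'][0,0],c['dist'])
snap('top','top1.png',s=1.25); snap('scene','scene1.png',s=1.25)
s=monitor.get_state(); print(s['tcp_pos'],s['orientation'],env.grasp_offset,s['finger_gap'])
E
```

```text
top [ 0.359 -0.037  1.299] [-0.071, 0.718, -0.688, 0.071] 411.4680337172556 [-0.06825607  0.          0.          0.          0.        ]
scene [0.933 0.488 0.751] [-0.098, 0.279, 0.891, -0.343] 367.32996178064053 [-0.01133669  0.          0.          0.          0.        ]
wrist [0.057 0.578 0.372] [0.129, 0.776, 0.609, 0.1] 301.03485919944615 [-0.01756931  0.          0.          0.          0.        ]
[0.13753248 0.5578613  0.23050751] [-2.00879359e-04  1.20616033e-01  9.92698918e-01 -7.68025555e-04] 0.0187 0.08519450068510312
```

View pics/top1.png

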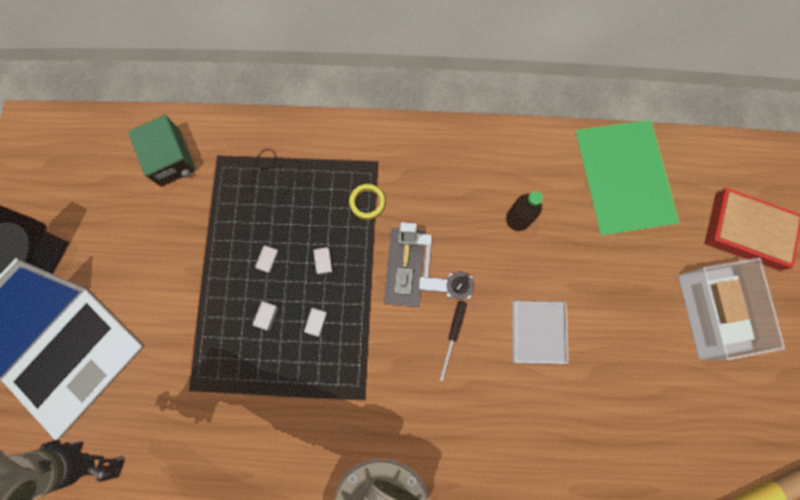

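View pics/scene1.png

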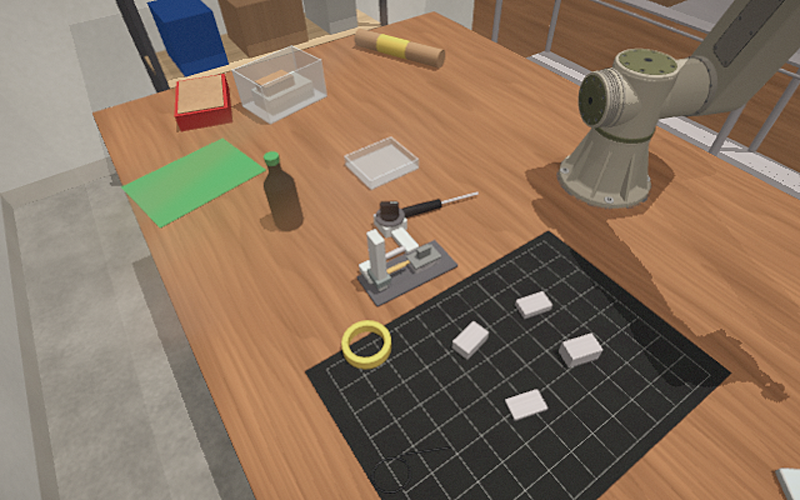

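Both views show all four blocks on the mat, at about (266,259), (322,260), (264,316) and (315,322) in the top picture. The stand is at (404,265), the knob at (459,287) and the tray at (540,332). The calibration's "rotation" is a quaternion, so I'll convert it.

```bash
python3 - <<'E'
s=open('h.py').read()
s=s.replace("    c=viewer.calibration(n); return {k:np.array(v,float) for k,v in c.items() if k in('K','dist','eye','rotation')}",
"""    c={k:np.array(v,float) for k,v in viewer.calibration(n).items() if k in('K','dist','eye','rotation')}
    q=c['rotation']; c['rotation']=Rot.from_quat(q[[1,2,3,0]]).as_matrix(); return c""").replace("import numpy as np, cv2","import numpy as np, cv2\nfrom scipy.spatial.transform import Rotation as Rot")
open('h.py','w').write(s)
E
python3 - <<'E'
from h import *
c=cal('top')
px=np.array([[266,259],[322,260],[264,316],[315,322],[404,282],[459,285],[540,332],[367,201],[519,218],[453,340],[407,232]])/1.25
z=[.015]*4+[.055,.074,.0,.024,0,.013,.148]
for n,p in zip('A B C D cover knob tray tape flask driver coltop'.split(),onz(c,px,z)):print(n,p.round(3))
im=cv2.imread('pics/raw_top1.png')[165:285,190:390]; cv2.imwrite('pics/topc.png',cv2.resize(im,None,fx=4,fy=4,interpolation=cv2.INTER_CUBIC))
w=cal('wrist');print(w['rotation'].round(3),w['eye']);
im=cv2.imread('pics/raw_scene1.png')[140:350,270:510]; cv2.imwrite('pics/scc.png',cv2.resize(im,None,fx=2.8,fy=2.8,interpolation=cv2.INTER_CUBIC))
E
```

```text
A [0.584 0.32  0.015]
B [0.588 0.176 0.015]
C [0.44  0.311 0.015]
D [0.431 0.182 0.015]
cover [ 0.535 -0.034  0.055]
knob [ 0.531 -0.167  0.074]
tray [ 0.43  -0.381  0.   ]
tape [0.746 0.07  0.024]
flask [ 0.724 -0.328  0.   ]
driver [ 0.402 -0.161  0.013]
coltop [ 0.638 -0.036  0.148]
[[ 0.239  0.92   0.312]
 [ 0.971 -0.226 -0.078]
 [-0.002  0.321 -0.947]] [0.05705818 0.57764021 0.37257959]
```

View pics/topc.png

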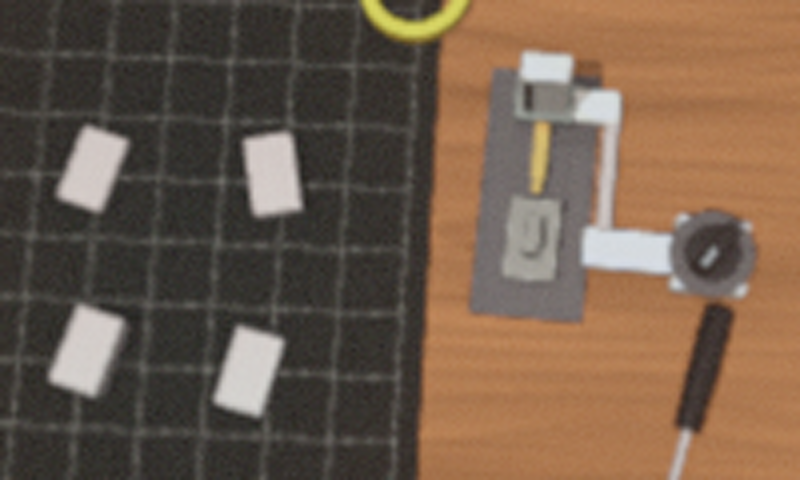

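View pics/scc.png

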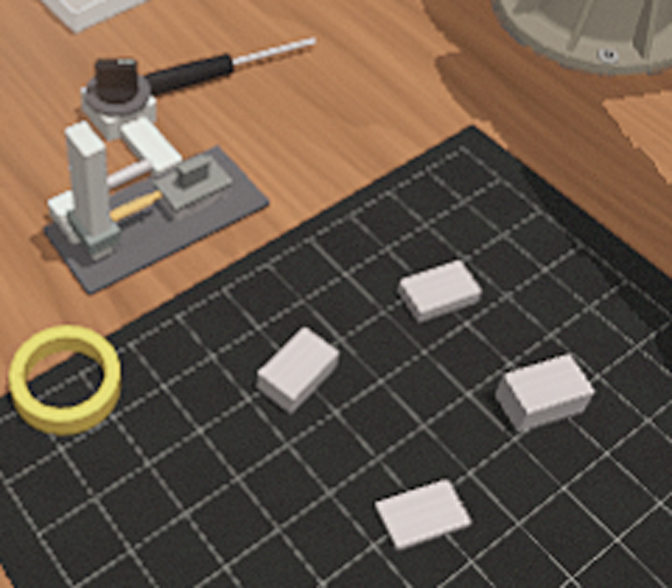

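The scene crop shows C (near right) is block32, A (front) is block8, and B and D are 16 and 24, still to be told apart. I'll move to an overview pose for the wrist camera.

Emit:
carry_out --plan '[[[0,0,0.24,272,-358,100,85],[0,0,0.24,272,-358,100,85],[0,0,0.24,272,-358,100,85],[0,0,0.24,272,-358,100,85],[0,0,0.24,272,-358,100,85],[0,0,0.24,272,-358,100,85],[0,0,0.24,272,-358,100,85],[0,0,0.24,272,-358,100,85],[0,0,0.24,272,-358,100,85],[0,0,0.24,272,-358,100,85],[0,0,0.24,272,-358,100,85],[0,0,0.24,272,-358,100,85],[0,0,0.24,272,-358,100,85],[0,0,0.24,272,-358,100,85],[0,0,0.24,272,-358,100,85]]]'

```text
clock: 1.6
tcp_pos: [0.409, 0.2013, 0.3312]
orientation: [-0.0, -0.0, 1.0, 0.0]
wrist_force: [-0.3, -0.0, 0.1]
finger_gap: 0.0848
grip_force: 0.0
```

```bash
python3 - <<'E'
from h import *
import json
def save(f): 
    c=cal('wrist'); snap('wrist',f,s=1.25); json.dump({k:v.tolist() for k,v in c.items()},open('pics/'+f+'.json','w'))
save('w1.png'); print(monitor.get_state()['tcp_pos'])
E
cat >> h.py <<'E'
import json
def wsnap(f,crop=None,s=1.25):
    c=cal('wrist'); snap('wrist',f,crop,s); json.dump({k:v.tolist() for k,v in c.items()},open('pics/'+f+'.json','w')); return c
def lcal(f): return {k:np.array(v) for k,v in json.load(open('pics/'+f+'.json')).items()}
E
```

```text
[0.40909913 0.20109791 0.33125474]
```

View pics/w1.png

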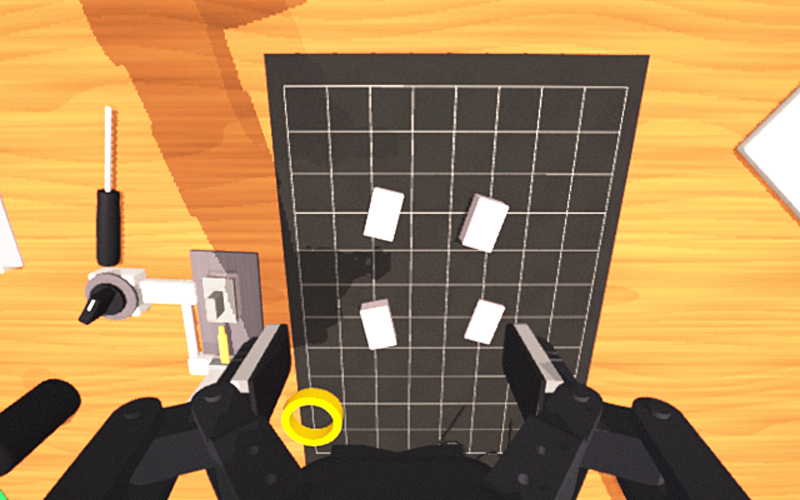

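```bash
cat >> h.py <<'E'
from scipy.optimize import minimize
SUB=4
def box(x,y,yaw,z0,h,L=.06,W=.036):
    c,s=np.cos(yaw),np.sin(yaw)
    return np.array([[x+c*a-s*b,y+s*a+c*b,z] for a in(-L/2,L/2) for b in(-W/2,W/2) for z in(z0,z0+h)])
def fitbox(c,im,guess,z0,h,thr=110,L=.06,W=.036,mask=None):
    """silhouette fit of a bright box on a dark ground; returns x,y,yaw and cost"""
    g=im.min(axis=2).astype(float) if mask is None else mask.astype(float)
    p=proj(c,[[guess[0],guess[1],z0+h/2]])[0]; r=60 if mask is None else 90
    x0,y0=np.maximum((p-r).astype(int),0); roi=g[y0:y0+2*r,x0:x0+2*r]
    M=np.clip((roi-thr+40)/80,0,1)
    n,lab=cv2.connectedComponents((M>.5).astype(np.uint8)); l=lab[int(p[1]-y0),int(p[0]-x0)]
    keep=cv2.dilate((lab==l).astype(np.uint8),np.ones((3,3)))
    M=M*keep
    def cost(v):
        P=proj(c,box(v[0],v[1],v[2],z0,h,L,W))-[x0,y0]
        hull=cv2.convexHull(P.astype(np.float32)).reshape(-1,2)
        big=np.zeros((roi.shape[0]*SUB,roi.shape[1]*SUB),np.uint8)
        cv2.fillConvexPoly(big,np.round(((hull+.5)*SUB-.5)*16).astype(np.int32),255,cv2.LINE_AA,4)
        S=cv2.resize(big,(roi.shape[1],roi.shape[0]),interpolation=cv2.INTER_AREA)/255.
        return np.abs(S-M).sum()/M.sum()
    best=min((minimize(cost,[guess[0],guess[1],yw],method='Nelder-Mead',options=dict(initial_simplex=[[guess[0],guess[1],yw],[guess[0]+.006,guess[1],yw],[guess[0],guess[1]+.006,yw],[guess[0],guess[1],yw+.15]],xatol=1e-5,fatol=1e-5)) for yw in guess[2]),key=lambda r:r.fun)
    return best.x,best.fun
E
python3 - <<'E'
from h import *
c=lcal('w1.png'); im=cv2.imread('pics/raw_w1.png')
for n,px in dict(A=(485,321),B=(378,324),C=(484,222),D=(383,213)).items():
    g=onz(c,[np.array(px)/1.25],.012)[0]
    for h in(.008,.016,.024,.032):
        v,f=fitbox(c,im,(g[0],g[1],(-.4,0,.4)),0,h); print(n,h,v.round(4),round(f,4))
# cover/anvil/knob
P=onz(c,np.array([[213,302],[107,302],[222,330]])/1.25,[.055,.074,.03]); print(P.round(3))
im=im[190:340,60:220]; cv2.imwrite('pics/w1c.png',cv2.resize(im,None,fx=4,fy=4,interpolation=cv2.INTER_CUBIC))
E
```

```text
A 0.008 [ 0.5906  0.3242 -0.2882] 0.5697
A 0.016 [ 0.5893  0.3232 -0.31  ] 0.5918
A 0.024 [ 0.5898  0.3233 -0.28  ] 0.6271
A 0.032 [ 0.5877  0.3208 -0.1417] 0.6693
B 0.008 [0.5901 0.1759 0.2082] 0.5396
B 0.016 [0.5933 0.1757 0.2279] 0.4855
B 0.024 [0.5901 0.1759 0.217 ] 0.4293
B 0.032 [0.5891 0.1763 0.2085] 0.4207
C 0.008 [ 0.4468  0.3132 -0.2768] 0.6381
C 0.016 [ 0.4466  0.3135 -0.3069] 0.6019
C 0.024 [ 0.4451  0.3108 -0.2965] 0.5667
C 0.032 [ 0.4441  0.3091 -0.2895] 0.5285
D 0.008 [ 0.4349  0.184  -0.2263] 0.585
D 0.016 [ 0.4348  0.1841 -0.2309] 0.5625
D 0.024 [ 0.4341  0.1838 -0.244 ] 0.5578
D 0.032 [ 0.4342  0.1841 -0.2471] 0.5654
[[ 0.535 -0.026  0.055]
 [ 0.527 -0.143  0.074]
 [ 0.59  -0.034  0.03 ]]
```

Emit:
carry_out --plan '[[[0,0,0,40,-235,-110,50],[0,0,0,40,-235,-110,50],[0,0,0,40,-235,-110,50],[0,0,0,40,-235,-110,50],[0,0,0,40,-235,-110,50],[0,0,0,40,-235,-110,50],[0,0,0,40,-235,-110,50],[0,0,0,40,-235,-110,50],[0,0,0,40,-235,-110,50]]]'

```text
clock: 2.55
tcp_pos: [0.45, -0.0334, 0.2222]
orientation: [0.001, -0.0, 1.0, 0.0]
wrist_force: [-0.5, -0.6, -0.2]
finger_gap: 0.0501
grip_force: 0.0
```

```bash
python3 - <<'E'
from h import *
wsnap('w2.png'); print(monitor.get_state()['tcp_pos'])
E
```

```text
[ 0.45001403 -0.03335864  0.22221608]
```

View pics/w2.png

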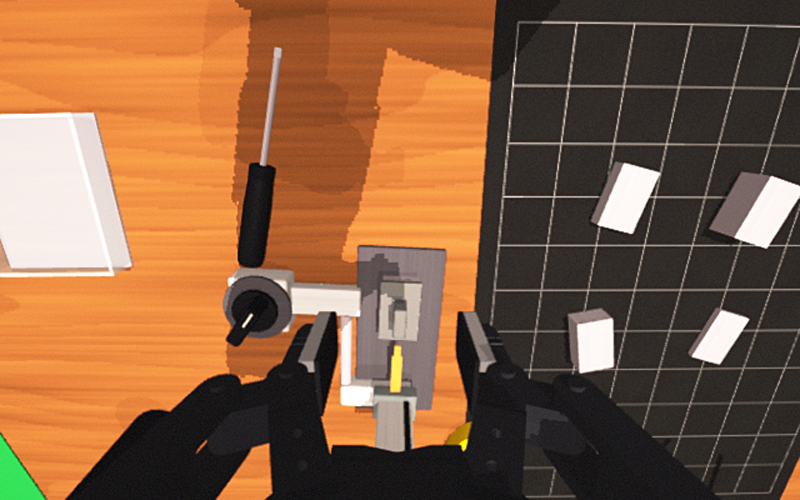

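The wrist view shows the cover plate corners at about (381,282), (421,282), (417,340) and (379,338), and the knob at (257,305).

```bash
python3 - <<'E'
from h import *
c=lcal('w2.png'); im=cv2.imread('pics/raw_w2.png')
q=lambda L,z:onz(c,np.array(L)/1.25,z)
P=q([[381,282],[421,282],[417,340],[379,338]],.030); print('cover',P.round(4).tolist(),P.mean(0))
P=q([[358,246],[446,250],[432,409]],.008); print('base',P.round(4).tolist())
P=q([[374,404],[412,404],[410,450]],.148);print('col',P.round(4).tolist())
P=q([[131,268],[94,113]],[.03,.03]);print('tray',P.round(4).tolist())
print('knobdisc',q([[257,305]],.042),'bar ends',q([[236,340],[278,305]],.074))
g=im.min(axis=2)
for n,px in dict(A=(720,337),B=(596,345),D=(635,200)).items():
    for h in(.008,.016,.024,.032):
        gg=onz(c,[np.array(px)/1.25],h)[0]
        for f,cc,ii in(('w1',lcal('w1.png'),cv2.imread('pics/raw_w1.png')),('w2',c,im)):
            v,fc=fitbox(cc,ii,(gg[0],gg[1],(-.4,0,.4)),h,1e-5,thr=200); print(f,n,h,v.round(4),round(fc,3))
crop=im[170:340,250:360]; cv2.imwrite('pics/w2c.png',cv2.resize(crop,None,fx=3.5,fy=3.5,interpolation=cv2.INTER_CUBIC))
E
```

```text
cover [[0.513, -0.0485, 0.03], [0.513, -0.0098, 0.03], [0.5775, -0.0125, 0.03], [0.5752, -0.0513, 0.03]] [ 0.5446552  -0.03051391  0.03      ]
base [[0.4836, -0.0719, 0.008], [0.4878, 0.016, 0.008], [0.6846, 0.0083, 0.008]]
col [[0.5553, -0.0494, 0.148], [0.5553, -0.0225, 0.148], [0.5977, -0.0234, 0.148]]
tray [[0.4988, -0.289, 0.03], [0.3583, -0.2892, 0.03]]
knobdisc [[ 0.53180368 -0.16662431  0.042     ]] bar ends [[ 0.55017206 -0.17644492  0.074     ]
 [ 0.5153676  -0.13529619  0.074     ]]
w1 A 0.008 [ 0.5886  0.3235 -0.2835] 0.066
w2 A 0.008 [ 0.5894  0.3229 -0.2892] 0.024
w1 A 0.016 [ 0.5846  0.3214 -0.2871] 0.038
w2 A 0.016 [ 0.5849  0.3148 -0.2971] 0.066
w1 A 0.024 [ 0.5801  0.3193 -0.2844] 0.027
w2 A 0.024 [ 0.5806  0.3072 -0.2882] 0.114
w1 A 0.032 [ 0.576   0.3171 -0.2866] 3.012
w2 A 0.032 [ 0.5764  0.2993 -0.2944] 0.166
w1 B 0.008 [0.5962 0.1753 0.2071] 0.129
w2 B 0.008 [0.5982 0.1853 0.2059] 0.064
w1 B 0.016 [0.5922 0.1761 0.2044] 0.1
w2 B 0.016 [0.5937 0.1806 0.2062] 0.024
w1 B 0.024 [0.588  0.1764 0.1963] 0.069
w2 B 0.024 [0.5887 0.1757 0.2021] 0.023
w1 B 0.032 [0.5837 0.1769 0.2048] 0.041
w2 B 0.032 [0.5842 0.1706 0.2041] 0.069
w1 D 0.008 [ 0.4348  0.1844 -0.2433] 0.115
w2 D 0.008 [ 0.4354  0.1888 -0.2412] 0.032
w1 D 0.016 [ 0.4335  0.1844 -0.2433] 0.087
w2 D 0.016 [ 0.4343  0.1838 -0.2407] 0.018
w1 D 0.024 [ 0.4318  0.1846 -0.2399] 0.064
w2 D 0.024 [ 0.4333  0.1788 -0.2372] 0.059
w1 D 0.032 [ 0.4301  0.1849 -0.2415] 0.063
w2 D 0.032 [ 0.4325  0.174  -0.2431] 0.107
```

View pics/w2c.png

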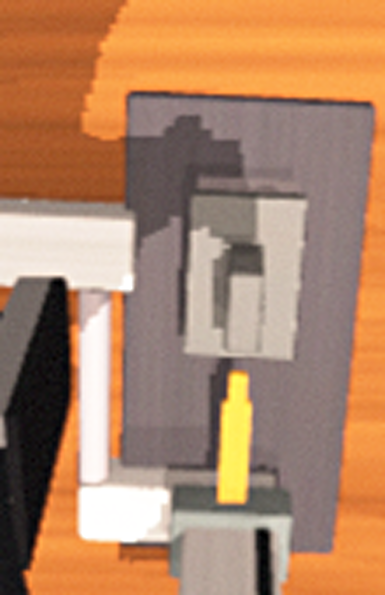

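```bash
python3 - <<'E'
from h import *
c=lcal('w2.png')
q=lambda L,z:onz(c,np.array(L)/3.5+[250,170]-.5+.5/3.5,z)[:,:2]
P=q([[190,192],[306,196],[294,360],[185,355]],.030); print('cover',P.round(4).tolist(),P.mean(0))
P=q([[230,272],[264,274],[262,353],[227,350]],.055); print('tab',P.round(4).tolist(),P.mean(0))
P=q([[128,95],[122,465],[372,105],[332,550]],.008); print('base',P.round(4).tolist(),np.arctan2(*(P[1]-P[0])[::-1]),np.arctan2(*(P[3]-P[2])[::-1]))
s=monitor.get_state();print(s['tcp_pos'],s['orientation'])
im=cv2.imread('pics/raw_w2.png'); c1=lcal('w1.png')
print(fitbox(c1,cv2.imread('pics/raw_w1.png'),(.444,.31,(-.4,0)),.032,1e-5,thr=200))
E
```

```text
cover [[0.5116, -0.0495], [0.513, -0.0095], [0.5782, -0.0124], [0.5762, -0.0522]] [ 0.54473947 -0.03089964]
tab [[0.5292, -0.0356], [0.5299, -0.0245], [0.5597, -0.0248], [0.5585, -0.0366]] [ 0.54433717 -0.03038295]
base [[0.4836, -0.0721], [0.6413, -0.0797], [0.4873, 0.0149], [0.6839, 0.0066]] -0.04829826053733391 -0.04186374969627471
[ 0.45001403 -0.03335864  0.22221608] [ 7.08040218e-04 -3.12030321e-04  9.99999701e-01  9.24540830e-06]
(array([ 0.44265931,  0.30798918, -0.30505092]), np.float64(0.09487470461987707))
```

Emit:
carry_out --plan '[[[0,0,-0.043,94.5,2.7,-100,40],[0,0,-0.043,94.5,2.7,-100,40],[0,0,-0.043,94.5,2.7,-100,40],[0,0,-0.043,94.5,2.7,-100,40],[0,0,-0.043,94.5,2.7,-150,40],[0,0,-0.043,94.5,2.7,-188,40],[0,0,-0.043,94.5,2.7,-188,40],[0,0,-0.043,94.5,2.7,-188,8],[0,0,-0.043,94.5,2.7,-188,8],[0,0,-0.043,94.5,2.7,-188,8],[0,0,-0.043,94.5,2.7,-188,8],[0,0,-0.043,94.5,2.7,-188,8],[0,0,-0.043,94.5,2.7,-188,8]]]' --squeeze 40

```text
clock: 3.9
tcp_pos: [0.5463, -0.0322, 0.0363]
orientation: [0.003, 0.022, 1.0, -0.0]
wrist_force: [-1.1, 1.3, 8.2]
finger_gap: 0.0111
grip_force: 41.8
```

Emit:
carry_out --plan '[[[0,0,0,0,0,50,8],[0,0,0,0,0,90,8],[0,0,0,-55,-174,90,8],[0,0,0,-55,-174,90,8],[0,0,0,-55,-174,90,8],[0,0,0,-55,-174,90,8],[0,0,0,-111,-348,90,8],[0,0,0,-111,-348,90,8],[0,0,0,-111,-348,90,8],[0,0,0,-111,-348,90,8],[0,0,0,-111,-348,90,8],[0,0,0,-111,-348,40,8],[0,0,0,-111,-348,10,8],[0,0,0,-111,-348,-15,8],[0,0,0,-111,-348,-15,8],[0,0,0,-111,-348,-15,40],[0,0,0,-111,-348,-15,40],[0,0,0,-111,-348,-15,40],[0,0,0,-111,-348,40,40],[0,0,0,-111,-348,90,40]]]'

```text
clock: 5.9
tcp_pos: [0.4323, -0.3787, 0.1186]
orientation: [-0.001, 0.022, 1.0, 0.001]
wrist_force: [1.4, -1.8, -0.2]
finger_gap: 0.0398
grip_force: 0.0
```

Emit:
carry_out --plan '[[[0,0,0,10,40,60,85],[0,0,0,26,348,76,85],[0,0,0,26,348,76,85],[0,0,0,26,348,76,85],[0,0,0,26,348,76,85],[0,0,0,26,348,76,85],[0,0,0,26,348,76,85],[0,0,0,26,348,76,85],[0,0,0,26,348,76,85],[0,0,0,26,348,76,85],[0,0,0,26,348,76,85]]]'

```text
clock: 7.0
tcp_pos: [0.4593, -0.0328, 0.1945]
orientation: [0.0, 0.023, 1.0, -0.0]
wrist_force: [-0.9, 0.3, 0.6]
finger_gap: 0.0847
grip_force: 0.0
```

```bash
python3 - <<'E'
from h import *
c=wsnap('w3.png'); print(monitor.get_state()['tcp_pos'])
p=proj(c,[[.5445,-.031,.024]])[0].astype(int);print(p)
im=cv2.imread('pics/raw_w3.png'); x0,y0=p[0]-80,p[1]-60; print(x0,y0)
cv2.imwrite('pics/w3c.png',cv2.resize(im[y0:y0+120,x0:x0+160],None,fx=5,fy=5,interpolation=cv2.INTER_CUBIC))
E
```

```text
[ 0.45925617 -0.03305865  0.19433433]
[322 250]
242 190
```

View pics/w3c.png

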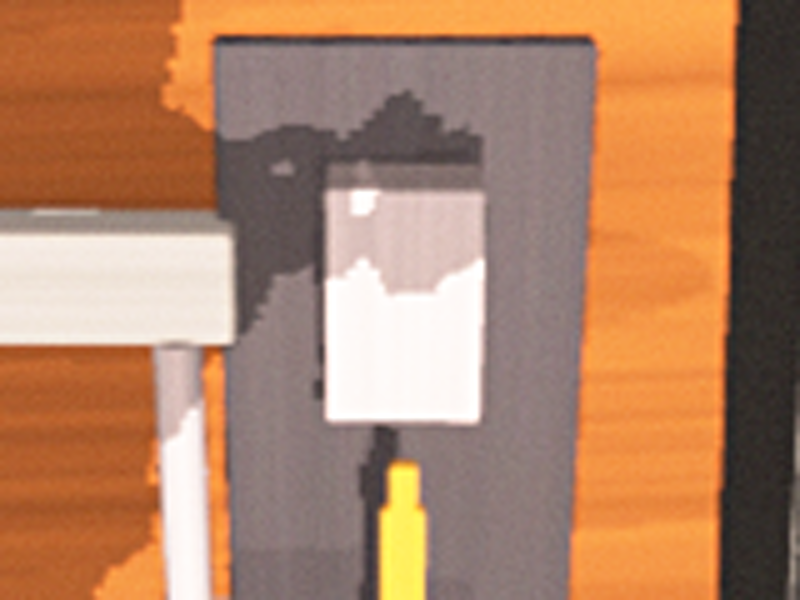

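```bash
python3 - <<'E'
from h import *
c=lcal('w3.png'); im=cv2.imread('pics/raw_w3.png')
P=onz(c,np.array([[326,189],[487,189],[482,422],[325,421]])/5+[242,190]-.4,.024)[:,:2]
print(P.round(4).tolist(),P.mean(0).round(4))
a=lambda v:np.arctan2(v[1],v[0])
print(a(P[3]-P[0]),a(P[2]-P[1]),a(P[1]-P[0])-np.pi/2,a(P[2]-P[3])-np.pi/2, np.linalg.norm(P[3]-P[0]),np.linalg.norm(P[1]-P[0]))
P=onz(c,np.array([[403,463],[389,463],[417,463]])/5+[242,190]-.4,.032)[:,:2];print('pointer',P)
P=onz(c,np.array([[216,38],[594,38]])/5+[242,190]-.4,.008)[:,:2];print('base',P,a(P[1]-P[0])-np.pi/2)
print(monitor.get_state()['joint_pos'])
E
```

```text
[[0.5143, -0.0473], [0.516, -0.0109], [0.5767, -0.0135], [0.5748, -0.051]] [ 0.5454 -0.0307]
-0.06044633876012529 -0.04115898135515589 -0.04512086553177008 -0.05246930765367375 0.06056239320425283 0.03642865997286177
pointer [[ 0.5819248  -0.03271737]
 [ 0.58177609 -0.03601526]
 [ 0.58207385 -0.02941948]]
base [[ 0.48248873 -0.07139006]
 [ 0.48640577  0.01537904]] -0.045112657237246
[-2.46383514e-01  1.08319812e-01 -3.05172334e-01  1.15715298e+00
 -1.61607139e-04 -1.99913837e-01]
```

Emit:
carry_out --plan '[[[0,0,-0.25,-80,333,0,60],[0,0,-0.25,-80,333,0,60],[0,0,-0.25,-80,333,0,60],[0,0,-0.25,-80,333,0,60],[0,0,-0.25,-80,333,0,60],[0,0,-0.25,-80,333,0,60],[0,0,-0.25,-80,333,0,60],[0,0,-0.25,-80,333,0,60],[0,0,-0.25,-80,333,0,60],[0,0,-0.25,-80,333,0,60],[0,0,-0.25,-80,333,0,60]]]'

```text
clock: 8.15
tcp_pos: [0.38, 0.2994, 0.1942]
orientation: [-0.0, 0.148, 0.989, -0.0]
wrist_force: [0.5, 0.1, -0.6]
finger_gap: 0.0598
grip_force: 0.0
```

```bash
python3 - <<'E'
from h import *
c=wsnap('w4.png'); s=monitor.get_state();print(s['tcp_pos'],s['orientation'])
im=cv2.imread('pics/raw_w4.png')
for z in (.032,):
  for t in(150,180,200,220): print(t,fitbox(c,im,(.444,.31,(-.3,-.1)),z,1e-5,thr=t))
for t in(180,200):print(fitbox(c,im,(.434,.184,(-.24,)),.016,1e-5,thr=t))
E
```

```text
[0.37997812 0.29945645 0.19429793] [-2.98383625e-05  1.48473055e-01  9.88916450e-01 -8.27294190e-05]
150 (array([ 0.43686076,  0.3101529 , -0.28611992]), np.float64(0.2649083653808694))
180 (array([ 0.44217076,  0.30880386, -0.28493153]), np.float64(0.11681289013473553))
200 (array([ 0.44248758,  0.30876931, -0.28548535]), np.float64(0.03622409095744927))
220 (array([ 0.44310455,  0.30880558, -0.28786494]), np.float64(0.15882078677368677))
(array([ 0.42908535,  0.18586262, -0.25458866]), np.float64(0.36597620428237015))
(array([ 0.43210424,  0.18490798, -0.25060908]), np.float64(0.38527666614073086))
```

Emit:
carry_out --plan '[[[0,0,0.011,62.5,9.4,-100,60],[0,0,0.011,62.5,9.4,-100,60],[0,0,0.011,62.5,9.4,-100,60],[0,0,0.011,62.5,9.4,-150,60],[0,0,0.011,62.5,9.4,-190,60],[0,0,0.011,62.5,9.4,-190,60],[0,0,0.011,62.5,9.4,-190,30],[0,0,0.011,62.5,9.4,-190,30],[0,0,0.011,62.5,9.4,-190,30],[0,0,0.011,62.5,9.4,-190,30],[0,0,0.011,62.5,9.4,-190,30]]]' --squeeze 80

```text
clock: 9.3
tcp_pos: [0.4434, 0.311, 0.0069]
orientation: [0.002, 0.141, 0.99, 0.001]
wrist_force: [-1.1, -2.4, 7.1]
finger_gap: 0.0347
grip_force: 82.1
```

Emit:
carry_out --plan '[[[0,0,0,0,0,50,30],[0,0,0,0,0,100,30],[0,0,0.24,77.7,-338,100,30],[0,0,0.24,77.7,-338,100,30],[0,0,0.24,77.7,-338,100,30],[0,0,0.24,77.7,-338,100,30],[0,0,0.24,77.7,-338,100,30],[0,0,0.24,77.7,-338,100,30],[0,0,0.24,77.7,-338,100,30],[0,0,0.24,77.7,-338,100,30],[0,0,0.24,77.7,-338,100,30],[0,0,0.24,77.7,-338,100,30],[0,0,0.24,77.7,-338,60,30],[0,0,0.24,77.7,-338,60,30]]]'

```text
clock: 10.7
tcp_pos: [0.5154, -0.0251, 0.0608]
orientation: [-0.004, 0.021, 1.0, 0.001]
wrist_force: [-2.7, -0.5, -5.1]
finger_gap: 0.0347
grip_force: 83.0
```

```bash
python3 - <<'E'
from h import *
c=wsnap('w5.png'); s=monitor.get_state();print(s['tcp_pos'],s['orientation'],s['wrist_force'],s['finger_gap'],s['grip_force'])
im=cv2.imread('pics/raw_w5.png')
cv2.imwrite('pics/w5c.png',cv2.resize(im[150:370,190:450],None,fx=2.7,fy=2.7,interpolation=cv2.INTER_CUBIC))
E
```

```text
[ 0.51623184 -0.02530131  0.06246104] [-3.15930511e-03  2.05617172e-02  9.99783293e-01  7.75893587e-04] [ 0.3885983  -0.67081505 -4.90966163] 0.034383835505870965 83.03301572799683
```

View pics/w5c.png

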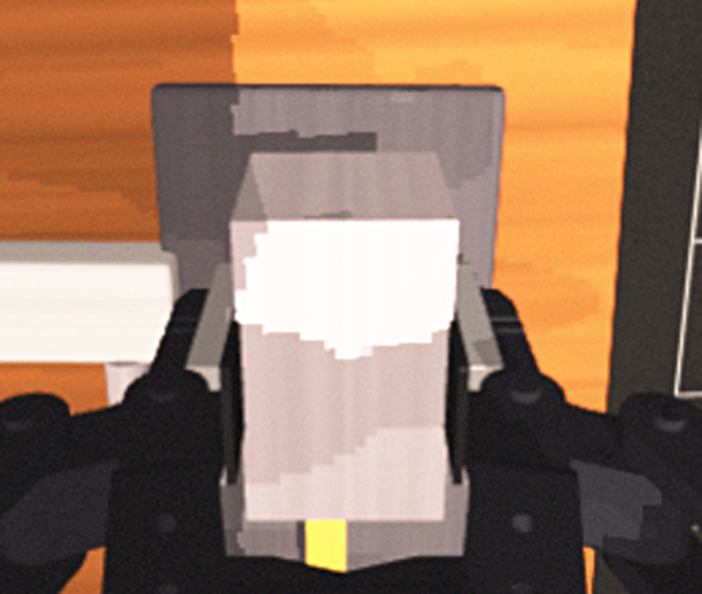

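Emit:
carry_out --plan '[[[0,0,0,0,0,0,30],[0,0,0,0,0,0,30],[0,0,0,0,0,0,30],[0,0,0,0,0,0,30]]]'

```text
clock: 11.15
tcp_pos: [0.5201, -0.0276, 0.0653]
orientation: [0.001, 0.022, 1.0, -0.0]
wrist_force: [0.2, 0.4, -5.1]
finger_gap: 0.0344
grip_force: 83.1
```

```bash
cat >> h.py <<'E'
SEAT=np.array([.5452,-.0307]); SYAW=-.046
def st():
    s=monitor.get_state(); q=s['orientation']; yaw=-2*np.arctan2(q[1],q[2])
    yaw=(yaw+np.pi/2)%np.pi-np.pi/2
    c_,s_=np.cos(SYAW),np.sin(SYAW); d=np.array(s['tcp_pos'][:2])-SEAT
    print('t',round(s['clock'],2),'tcp',np.round(s['tcp_pos'],4),'yaw',round(yaw,4),'seatxy',np.round([c_*d[0]+s_*d[1],-s_*d[0]+c_*d[1]],4),'F',np.round(s['wrist_force'],1),'gap',round(s['finger_gap'],4),'grip',round(s['grip_force'],1))
E
python3 - <<'E'
from h import *
st(); c=wsnap('w6.png'); im=cv2.imread('pics/raw_w6.png')
# held block: bounding box of grey level along rows
print(fitbox(c,im,(.518,-.028,(-.046,)),monitor.get_state()['tcp_pos'][2]+.028,1e-5,thr=170))
E
```

```text
t 11.15 tcp [ 0.5201 -0.0276  0.0653] yaw -0.0435 seatxy [-0.0252  0.002 ] F [ 0.2  0.4 -5.1] gap 0.0344 grip 83.1
(array([ 0.51769629, -0.02771998, -0.04428742]), np.float64(0.19375770875062168))
```

Emit:
carry_out --plan '[[[0,0,-0.003,0,-2,-15,30],[0,0,-0.003,0,-2,-30,30],[0,0,-0.003,0,-2,-34,30],[0,0,-0.003,0,-2,-36,30],[0,0,-0.003,0,-2,-36,30],[0,0,-0.003,0,-2,-36,30]]]'

```text
clock: 11.8
tcp_pos: [0.519, -0.0297, 0.0309]
orientation: [0.0, 0.024, 1.0, -0.0]
wrist_force: [-9.1, 0.8, 15.7]
finger_gap: 0.0345
grip_force: 85.8
```

```bash
python3 - <<'E'
from h import *
st()
E
```

```text
t 11.8 tcp [ 0.519  -0.0297  0.0309] yaw -0.047 seatxy [-0.0263 -0.0002] F [-9.1  0.8 15.7] gap 0.0345 grip 85.8
```

Emit:
carry_out --plan '[[[0,0,0,6,-0.3,0,30],[0,0,0,12,-0.6,0,30],[0,0,0,18,-0.8,0,30],[0,0,0,22,-1,0,30],[0,0,0,25,-1.1,0,30],[0,0,0,25,-1.1,0,30],[0,0,0,25,-1.1,0,30],[0,0,0,25,-1.1,0,30]]]'

```text
clock: 12.6
tcp_pos: [0.543, -0.0308, 0.0309]
orientation: [-0.001, 0.023, 1.0, -0.0]
wrist_force: [-10.9, 0.7, 15.9]
finger_gap: 0.0347
grip_force: 86.1
```

```bash
python3 - <<'E'
from h import *
st()
E
```

```text
t 12.6 tcp [ 0.543  -0.0308  0.0309] yaw -0.047 seatxy [-0.0022 -0.0002] F [-10.9   0.7  15.9] gap 0.0347 grip 86.1
```

Emit:
carry_out --plan '[[[0,0,0,2.2,-0.1,0,30],[0,0,0,2.2,-0.1,0,30],[0,0,0,0.5,-0.1,3,30],[0,0,0,0.5,-0.1,3,30],[0,0,0,0.5,-0.1,3,46],[0,0,0,0.5,-0.1,3,46],[0,0,0,0.5,-0.1,3,46],[0,0,0,0.5,0,50,46],[0,0,0,0.5,0,100,46],[0,0,0,-86,-2,165,85],[0,0,0,-86,-2,165,85],[0,0,0,-86,-2,165,85],[0,0,0,-86,-2,165,85],[0,0,0,-86,-2,165,85],[0,0,0,-86,-2,165,85]]]'

```text
clock: 14.1
tcp_pos: [0.4589, -0.0327, 0.1921]
orientation: [-0.001, 0.023, 1.0, 0.0]
wrist_force: [0.1, 0.3, -0.2]
finger_gap: 0.0852
grip_force: 0.0
```

```bash
python3 - <<'E'
from h import *
st(); c=wsnap('w7.png')
im=cv2.imread('pics/raw_w7.png')
for t in(150,170,200):print(fitbox(c,im,(.545,-.031,(-.046,)),.056,1e-5,thr=t))
p=proj(c,[[.5445,-.031,.04]])[0].astype(int); x0,y0=p[0]-80,p[1]-60; print(x0,y0)
cv2.imwrite('pics/w7c.png',cv2.resize(im[y0:y0+120,x0:x0+160],None,fx=5,fy=5,interpolation=cv2.INTER_CUBIC))
E
```

```text
t 14.1 tcp [ 0.4589 -0.0327  0.1921] yaw -0.0467 seatxy [-0.0861 -0.006 ] F [ 0.1  0.3 -0.2] gap 0.0852 grip 0.0
(array([ 0.54636969, -0.0311957 , -0.04933747]), np.float64(0.03341690244147059))
(array([ 0.5465191 , -0.03109998, -0.05461554]), np.float64(0.07404957798345478))
(array([ 0.55379943, -0.03147076, -0.04811758]), np.float64(0.2646966788668079))
242 199
```

View pics/w7c.png

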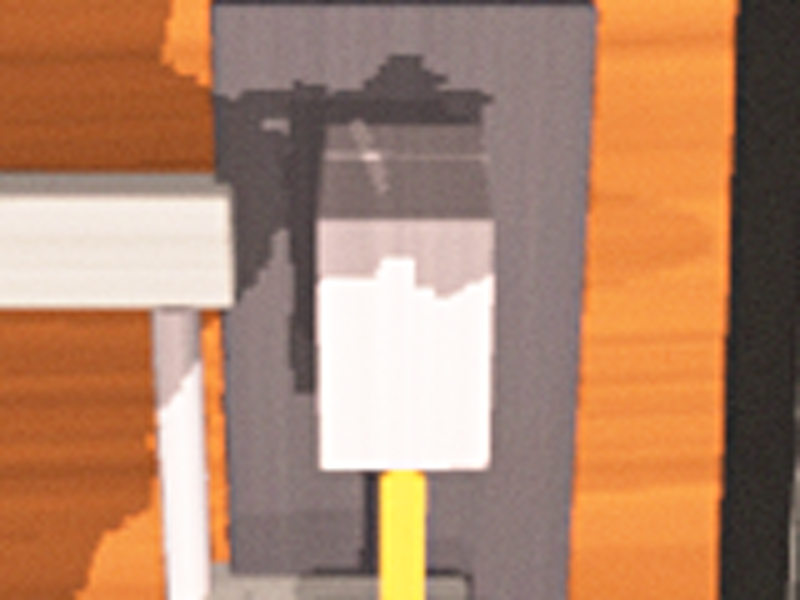

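Block32 is on the anvil about 1 mm towards +x: the anvil lip shows as a thin line at (405,157). That is within tolerance. Next is block24.

Emit:
carry_out --plan '[[[0,0,0.249,51,203,0,60],[0,0,0.249,51,203,0,60],[0,0,0.249,51,203,0,60],[0,0,0.249,51,203,0,60],[0,0,0.249,51,203,0,60],[0,0,0.249,51,203,0,60],[0,0,0.249,51,203,0,60],[0,0,0.249,51,203,0,60],[0,0,0.249,51,203,0,60]]]'

```text
clock: 15.05
tcp_pos: [0.5093, 0.1688, 0.1933]
orientation: [-0.0, -0.1, 0.995, -0.0]
wrist_force: [0.6, 0.4, 0.1]
finger_gap: 0.0602
grip_force: 0.0
```

```bash
cat >> h.py <<'E'
def look(f,guess,z,thrs=(170,190,205)):
    st(); c=wsnap(f); im=cv2.imread('pics/raw_'+f); s=monitor.get_state()
    for t in thrs:
        v,k=fitbox(c,im,guess,z,1e-5,thr=t); d=(v[:2]-s['tcp_pos'][:2])*1000
        cs,sn=np.cos(SYAW),np.sin(SYAW); e=v[:2]-SEAT
        print(t,v.round(4),'cost',round(k,3),'shift mm',d.round(1),'seatfr',np.round([cs*e[0]+sn*e[1],-sn*e[0]+cs*e[1]],4))
E
python3 - <<'E'
from h import *
look('w8.png',(.588,.176,(.2,)),.024)
E
```

```text
t 15.05 tcp [0.5093 0.1688 0.1933] yaw 0.1999 seatxy [-0.045   0.1977] F [0.6 0.4 0.1] gap 0.0602 grip 0.0
170 [0.5889 0.1761 0.2015] cost 0.044 shift mm [79.5  7.1] seatfr [0.0341 0.2085]
190 [0.5891 0.1761 0.2079] cost 0.023 shift mm [79.7  7.1] seatfr [0.0344 0.2086]
205 [0.5894 0.1761 0.2076] cost 0.034 shift mm [80.   7.2] seatfr [0.0346 0.2086]
```

Emit:
carry_out --plan '[[[0,0,0.006,79.7,7.2,-100,60],[0,0,0.006,79.7,7.2,-100,60],[0,0,0.006,79.7,7.2,-100,60],[0,0,0.006,79.7,7.2,-150,60],[0,0,0.006,79.7,7.2,-189,60],[0,0,0.006,79.7,7.2,-189,60],[0,0,0.006,79.7,7.2,-189,30],[0,0,0.006,79.7,7.2,-189,30],[0,0,0.006,79.7,7.2,-189,30],[0,0,0.006,79.7,7.2,-189,30],[0,0,0.006,79.7,7.2,-140,30],[0,0,0.006,79.7,7.2,-89,30],[0,0,-0.248,9.9,-198.3,-89,30],[0,0,-0.248,9.9,-198.3,-89,30],[0,0,-0.248,9.9,-198.3,-89,30],[0,0,-0.248,9.9,-198.3,-89,30],[0,0,-0.248,9.9,-198.3,-89,30],[0,0,-0.248,9.9,-198.3,-89,30],[0,0,-0.248,9.9,-198.3,-89,30],[0,0,-0.248,9.9,-198.3,-89,30]]]'

```text
clock: 17.1
tcp_pos: [0.5198, -0.0271, 0.1046]
orientation: [0.0, 0.022, 1.0, 0.0]
wrist_force: [0.5, -0.2, -3.7]
finger_gap: 0.034
grip_force: 81.6
```

```bash
python3 - <<'E'
from h import *
st(); look('w9.png',(.5192,-.0295,(-.05,)),monitor.get_state()['tcp_pos'][2]-.0069+.024,(150,170,190))
E
```

```text
t 17.1 tcp [ 0.5198 -0.0271  0.1046] yaw -0.0447 seatxy [-0.0256  0.0024] F [ 0.5 -0.2 -3.7] gap 0.034 grip 81.6
t 17.1 tcp [ 0.5198 -0.0271  0.1046] yaw -0.0447 seatxy [-0.0256  0.0024] F [ 0.5 -0.2 -3.7] gap 0.034 grip 81.6
150 [ 0.5178 -0.0271 -0.0455] cost 0.068 shift mm [-1.9 -0.2] seatfr [-0.0275  0.0023]
170 [ 0.5177 -0.0272 -0.0472] cost 0.155 shift mm [-2.1 -0.3] seatfr [-0.0277  0.0022]
190 [ 0.5886 -0.0319 -1.0306] cost 1.0 shift mm [68.9 -5. ] seatfr [0.0435 0.0008]
```

Emit:
carry_out --plan '[[[0,0,-0.002,0,-2.6,-20,30],[0,0,-0.002,0,-2.6,-36,30],[0,0,-0.002,0,-2.6,-41,30],[0,0,-0.002,0,-2.6,-43.5,30],[0,0,-0.002,0,-2.6,-43.5,30],[0,0,-0.002,0,-2.6,-43.5,30]]]'

```text
clock: 17.75
tcp_pos: [0.5184, -0.0292, 0.063]
orientation: [-0.001, 0.023, 1.0, 0.0]
wrist_force: [-9.3, 1.7, 16.1]
finger_gap: 0.0344
grip_force: 83.8
```

```bash
python3 - <<'E'
from h import *
st()
E
```

```text
t 17.75 tcp [ 0.5184 -0.0292  0.063 ] yaw -0.0458 seatxy [-0.0268  0.0003] F [-9.3  1.7 16.1] gap 0.0344 grip 83.8
```

Emit:
carry_out --plan '[[[0,0,0,0,0,0.8,30],[0,0,0,6,-0.4,0.8,30],[0,0,0,12,-0.8,0.8,30],[0,0,0,18,-1.1,0.8,30],[0,0,0,22,-1.3,0.8,30],[0,0,0,26,-1.5,0.8,30],[0,0,0,26,-1.5,0.8,30],[0,0,0,26,-1.5,0.8,30],[0,0,0,26,-1.5,0.8,30]]]'

```text
clock: 18.65
tcp_pos: [0.5454, -0.0312, 0.0631]
orientation: [0.0, 0.023, 1.0, -0.0]
wrist_force: [-4.9, -0.9, 8.8]
finger_gap: 0.034
grip_force: 83.2
```

```bash
python3 - <<'E'
from h import *
st()
E
```

```text
t 18.65 tcp [ 0.5454 -0.0312  0.0631] yaw -0.0463 seatxy [ 0.0002 -0.0005] F [-4.9 -0.9  8.8] gap 0.034 grip 83.2
```

Emit:
carry_out --plan '[[[0,0,0,25.3,-1.5,1.8,30],[0,0,0,25.3,-1.5,1.8,30],[0,0,0,25.3,-1.5,1.8,46],[0,0,0,25.3,-1.5,1.8,46],[0,0,0,25.3,-1.5,1.8,46],[0,0,0,25.3,-1.5,50,46],[0,0,0,25.3,-1.5,90,46],[0,0,0,-60,-3,150,85],[0,0,0,-60,-3,150,85],[0,0,0,-60,-3,150,85],[0,0,0,-60,-3,150,85],[0,0,0,-60,-3,150,85]]]'

```text
clock: 19.85
tcp_pos: [0.4857, -0.0352, 0.2112]
orientation: [0.0, 0.024, 1.0, 0.0]
wrist_force: [-0.5, 0.1, -0.3]
finger_gap: 0.0849
grip_force: 0.0
```

```bash
python3 - <<'E'
from h import *
look('w10.png',(.5455,-.031,(-.046,)),.080,(140,155,170))
im=cv2.imread('pics/raw_w10.png'); c=lcal('w10.png')
p=proj(c,[[.53,-.031,.04]])[0].astype(int); x0,y0=p[0]-80,p[1]-60; print(x0,y0)
cv2.imwrite('pics/w10c.png',cv2.resize(im[y0:y0+120,x0:x0+160],None,fx=5,fy=5,interpolation=cv2.INTER_CUBIC))
E
```

```text
t 19.85 tcp [ 0.4857 -0.0352  0.2112] yaw -0.0479 seatxy [-0.0592 -0.0072] F [-0.5  0.1 -0.3] gap 0.0849 grip 0.0
140 [ 0.5714 -0.0332 -0.0425] cost 0.033 shift mm [85.7  1.9] seatfr [ 0.0263 -0.0013]
155 [ 0.5715 -0.0333 -0.0468] cost 0.036 shift mm [85.8  1.8] seatfr [ 0.0264 -0.0014]
170 [ 0.5716 -0.0333 -0.0531] cost 0.08 shift mm [86.   1.8] seatfr [ 0.0265 -0.0014]
242 157
```

View pics/w10c.png

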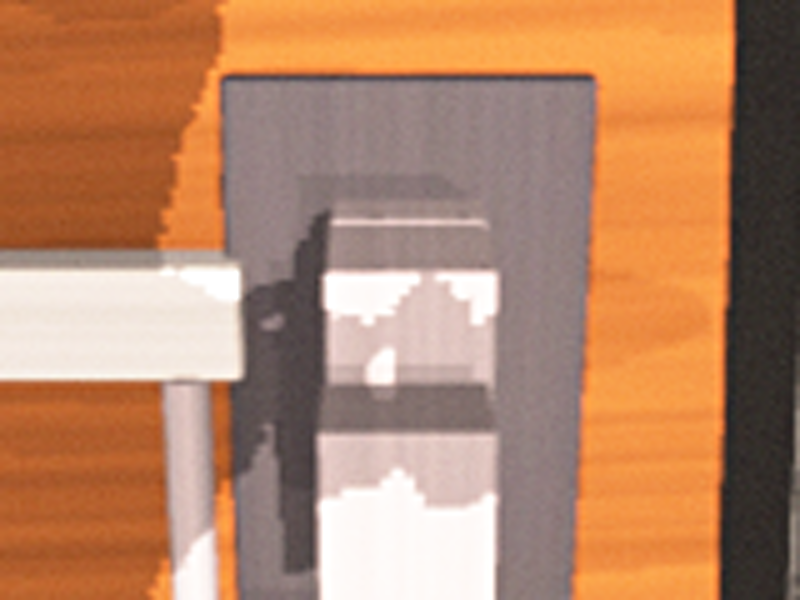

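The release call wrongly repeated the +25 mm shift, because rows count from the start of each call. That dragged block24 to seat x ≈ +26 mm, still lying flat on block32, whose front 26 mm is bare in the picture. I'll regrip it and slide it back.

Emit:
carry_out --plan '[[[0,0,0,72,2.2,-60,46],[0,0,0,72,2.2,-60,46],[0,0,0,72,2.2,-60,46],[0,0,0,72,2.2,-60,46],[0,0,0,72,2.2,-100,46],[0,0,0,72,2.2,-130,46],[0,0,0,72,2.2,-146,46],[0,0,0,72,2.2,-146,46],[0,0,0,72,2.2,-146,46],[0,0,0,72,2.2,-146,30],[0,0,0,72,2.2,-146,30],[0,0,0,72,2.2,-146,30],[0,0,0,72,2.2,-146,30]]]'

```text
clock: 21.2
tcp_pos: [0.5586, -0.033, 0.0679]
orientation: [0.002, 0.024, 1.0, -0.0]
wrist_force: [-0.9, 0.8, 7.5]
finger_gap: 0.0336
grip_force: 80.8
```

```bash
python3 - <<'E'
from h import *
st()
E
```

```text
t 21.2 tcp [ 0.5586 -0.033   0.0679] yaw -0.0476 seatxy [ 0.0135 -0.0017] F [-0.9  0.8  7.5] gap 0.0336 grip 80.8
```

Emit:
carry_out --plan '[[[0,0,0,-6,0.6,0,30],[0,0,0,-12,1.1,0,30],[0,0,0,-18,1.7,0,30],[0,0,0,-23,2.1,0,30],[0,0,0,-26,2.4,0,30],[0,0,0,-26,2.4,0,30],[0,0,0,-26,2.4,0,30],[0,0,0,-26,2.4,0,30]]]'

```text
clock: 22.0
tcp_pos: [0.5336, -0.0311, 0.0679]
orientation: [0.003, 0.024, 1.0, -0.001]
wrist_force: [2.6, -0.4, 7.9]
finger_gap: 0.0336
grip_force: 81.0
```

```bash
python3 - <<'E'
from h import *
st()
E
```

```text
t 22.0 tcp [ 0.5336 -0.0311  0.0679] yaw -0.0478 seatxy [-0.0115 -0.001 ] F [ 2.6 -0.4  7.9] gap 0.0336 grip 81.0
```

Emit:
carry_out --plan '[[[0,0,0,-0.8,0.5,0,30],[0,0,0,-0.8,0.5,0,30],[0,0,0,-0.8,0.5,0,46],[0,0,0,-0.8,0.5,0,46],[0,0,0,-0.8,0.5,0,46],[0,0,0,-0.8,0.5,50,46],[0,0,0,-0.8,0.5,90,46],[0,0,0,-72,-1,150,85],[0,0,0,-72,-1,150,85],[0,0,0,-72,-1,150,85],[0,0,0,-72,-1,150,85],[0,0,0,-72,-1,150,85]]]'

```text
clock: 23.2
tcp_pos: [0.4594, -0.0315, 0.2147]
orientation: [-0.0, 0.024, 1.0, 0.0]
wrist_force: [-0.0, 0.4, -0.3]
finger_gap: 0.085
grip_force: 0.0
```

```bash
python3 - <<'E'
from h import *
look('w11.png',(.5455,-.031,(-.046,)),.080,(140,155,170))
im=cv2.imread('pics/raw_w11.png'); c=lcal('w11.png')
p=proj(c,[[.53,-.031,.06]])[0].astype(int); x0,y0=p[0]-80,p[1]-60; print(x0,y0)
cv2.imwrite('pics/w11c.png',cv2.resize(im[y0:y0+120,x0:x0+160],None,fx=5,fy=5,interpolation=cv2.INTER_CUBIC))
E
```

```text
t 23.2 tcp [ 0.4594 -0.0315  0.2147] yaw -0.0478 seatxy [-0.0857 -0.0047] F [-0.   0.4 -0.3] gap 0.085 grip 0.0
140 [ 0.5459 -0.0314 -0.0483] cost 0.043 shift mm [86.7  0. ] seatfr [ 0.0008 -0.0006]
155 [ 0.5462 -0.0313 -0.0463] cost 0.038 shift mm [86.9  0.1] seatfr [ 0.001  -0.0005]
170 [ 0.5462 -0.0315 -0.0453] cost 0.08 shift mm [86.9 -0.1] seatfr [ 0.001  -0.0007]
240 185
```

View pics/w11c.png

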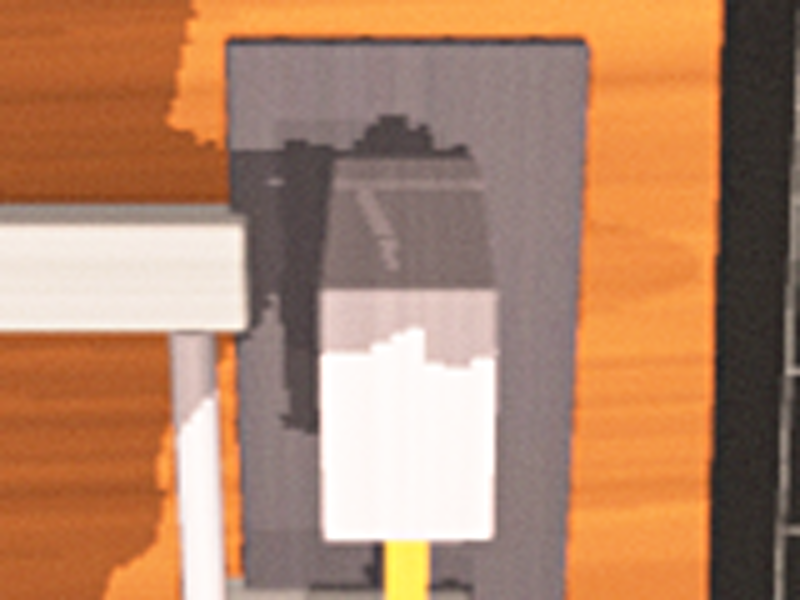

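Block24 is flush over block32, at seat (1.0, -0.6) mm. Next is block16.

Emit:
carry_out --plan '[[[0,0,-0.193,-84,221,-18,60],[0,0,-0.193,-84,221,-18,60],[0,0,-0.193,-84,221,-18,60],[0,0,-0.193,-84,221,-18,60],[0,0,-0.193,-84,221,-18,60],[0,0,-0.193,-84,221,-18,60],[0,0,-0.193,-84,221,-18,60],[0,0,-0.193,-84,221,-18,60],[0,0,-0.193,-84,221,-18,60]]]'

```text
clock: 24.15
tcp_pos: [0.376, 0.1885, 0.1973]
orientation: [-0.0, 0.121, 0.993, -0.0]
wrist_force: [-0.4, -0.2, 0.8]
finger_gap: 0.0601
grip_force: 0.0
```

```bash
python3 - <<'E'
from h import *
look('w12.png',(.434,.184,(-.24,)),.016)
E
```

```text
t 24.15 tcp [0.376  0.1885 0.1973] yaw -0.243 seatxy [-0.1791  0.2112] F [-0.4 -0.2  0.8] gap 0.0601 grip 0.0
170 [ 0.4329  0.1848 -0.2429] cost 0.08 shift mm [56.9 -3.6] seatfr [-0.1221  0.2102]
190 [ 0.4333  0.1847 -0.2394] cost 0.062 shift mm [57.3 -3.8] seatfr [-0.1217  0.21  ]
205 [ 0.4334  0.1848 -0.2377] cost 0.052 shift mm [57.4 -3.6] seatfr [-0.1216  0.2102]
```

Emit:
carry_out --plan '[[[0,0,0,57.4,-3.7,-100,60],[0,0,0,57.4,-3.7,-100,60],[0,0,0,57.4,-3.7,-100,60],[0,0,0,57.4,-3.7,-150,60],[0,0,0,57.4,-3.7,-193,60],[0,0,0,57.4,-3.7,-193,60],[0,0,0,57.4,-3.7,-193,30],[0,0,0,57.4,-3.7,-193,30],[0,0,0,57.4,-3.7,-193,30],[0,0,0,57.4,-3.7,-193,30],[0,0,0,57.4,-3.7,-145,30],[0,0,0,57.4,-3.7,-100,30],[0,0,0,60,-20,-65,30],[0,0,0.197,143.2,-220.3,-65,30],[0,0,0.197,143.2,-220.3,-65,30],[0,0,0.197,143.2,-220.3,-65,30],[0,0,0.197,143.2,-220.3,-65,30],[0,0,0.197,143.2,-220.3,-65,30],[0,0,0.197,143.2,-220.3,-65,30],[0,0,0.197,143.2,-220.3,-65,30]]]'

```text
clock: 26.2
tcp_pos: [0.5185, -0.0311, 0.1334]
orientation: [0.0, 0.023, 1.0, 0.0]
wrist_force: [-0.1, 0.2, -2.9]
finger_gap: 0.0335
grip_force: 81.7
```

Emit:
carry_out --plan '[[[0,0,0,0,0,0,30],[0,0,0,0,0,0,30]]]'

```text
clock: 26.4
tcp_pos: [0.518, -0.0296, 0.1329]
orientation: [0.0, 0.021, 1.0, 0.0]
wrist_force: [-0.5, 0.6, -3.1]
finger_gap: 0.0334
grip_force: 81.7
```

```bash
python3 - <<'E'
from h import *
look('w13.png',(.5192,-.0295,(-.05,)),monitor.get_state()['tcp_pos'][2]-.0069+.016,(140,155,170))
E
```

```text
t 26.4 tcp [ 0.518  -0.0296  0.1329] yaw -0.042 seatxy [-0.0272 -0.0001] F [-0.5  0.6 -3.1] gap 0.0334 grip 81.7
140 [ 0.516  -0.0291 -0.0515] cost 0.249 shift mm [-2.1  0.5] seatfr [-0.0293  0.0002]
155 [ 0.5176 -0.0297 -0.0433] cost 0.207 shift mm [-0.5 -0.1] seatfr [-0.0276 -0.0002]
170 [ 0.5178 -0.0297 -0.0427] cost 0.17 shift mm [-0.4 -0. ] seatfr [-0.0275 -0.0002]
```

Emit:
carry_out --plan '[[[0,0,-0.003,1,-0.5,-25,30],[0,0,-0.003,1,-0.5,-40,30],[0,0,-0.003,1,-0.5,-45,30],[0,0,-0.003,1,-0.5,-47.3,30],[0,0,-0.003,1,-0.5,-47.3,30],[0,0,-0.003,1,-0.5,-47.3,30]]]'

```text
clock: 27.05
tcp_pos: [0.5181, -0.0301, 0.0873]
orientation: [-0.001, 0.023, 1.0, 0.0]
wrist_force: [-8.8, 1.1, 10.8]
finger_gap: 0.0334
grip_force: 83.2
```

```bash
python3 - <<'E'
from h import *
st()
E
```

```text
t 27.05 tcp [ 0.5181 -0.0301  0.0873] yaw -0.0453 seatxy [-0.0271 -0.0007] F [-8.8  1.1 10.8] gap 0.0334 grip 83.2
```

Emit:
carry_out --plan '[[[0,0,0,0,0,0.4,30],[0,0,0,6,-0.2,0.4,30],[0,0,0,12,-0.4,0.4,30],[0,0,0,18,-0.6,0.4,30],[0,0,0,22,-0.8,0.4,30],[0,0,0,26.5,-0.9,0.4,30],[0,0,0,26.5,-0.9,0.4,30],[0,0,0,26.5,-0.9,0.4,30],[0,0,0,26.5,-0.9,0.4,30]]]'

```text
clock: 27.95
tcp_pos: [0.5463, -0.0317, 0.0873]
orientation: [0.001, 0.023, 1.0, -0.0]
wrist_force: [-4.3, 0.6, 6.4]
finger_gap: 0.0334
grip_force: 82.7
```

```bash
python3 - <<'E'
from h import *
st()
E
```

```text
t 27.95 tcp [ 0.5463 -0.0317  0.0873] yaw -0.0457 seatxy [ 0.0012 -0.0009] F [-4.3  0.6  6.4] gap 0.0334 grip 82.7
```

Emit:
carry_out --plan '[[[0,0,0,-1.8,0.5,0,30],[0,0,0,-1.8,0.5,0,30],[0,0,0,-1.5,0.5,0.5,46],[0,0,0,-1.5,0.5,0.5,46],[0,0,0,-1.5,0.5,0.5,46],[0,0,0,-1.5,0.5,50,46],[0,0,0,-1.5,0.5,90,46],[0,0,0,-87,0,150,85],[0,0,0,-87,0,150,85],[0,0,0,-87,0,150,85],[0,0,0,-87,0,150,85],[0,0,0,-87,0,150,85]]]'

```text
clock: 29.15
tcp_pos: [0.4594, -0.0323, 0.235]
orientation: [-0.0, 0.023, 1.0, 0.0]
wrist_force: [-0.1, 0.1, -0.2]
finger_gap: 0.0851
grip_force: 0.0
```

```bash
python3 - <<'E'
from h import *
look('w14.png',(.5455,-.031,(-.046,)),.096,(140,155,170))
E
```

```text
t 29.15 tcp [ 0.4594 -0.0323  0.235 ] yaw -0.047 seatxy [-0.0856 -0.0055] F [-0.1  0.1 -0.2] gap 0.0851 grip 0.0
140 [ 0.5458 -0.0317 -0.0452] cost 0.054 shift mm [86.4  0.5] seatfr [ 0.0007 -0.001 ]
155 [ 0.5462 -0.0317 -0.0469] cost 0.036 shift mm [86.8  0.5] seatfr [ 0.0011 -0.0009]
170 [ 0.5464 -0.0316 -0.0518] cost 0.046 shift mm [86.9  0.6] seatfr [ 0.0012 -0.0009]
```

Emit:
carry_out --plan '[[[0,0,-0.24,55,352,-37,60],[0,0,-0.24,55,352,-37,60],[0,0,-0.24,55,352,-37,60],[0,0,-0.24,55,352,-37,60],[0,0,-0.24,55,352,-37,60],[0,0,-0.24,55,352,-37,60],[0,0,-0.24,55,352,-37,60],[0,0,-0.24,55,352,-37,60],[0,0,-0.24,55,352,-37,60],[0,0,-0.24,55,352,-37,60],[0,0,-0.24,55,352,-37,60],[0,0,-0.24,55,352,-37,60]]]'

```text
clock: 30.4
tcp_pos: [0.5143, 0.3183, 0.199]
orientation: [0.0, 0.144, 0.99, -0.0]
wrist_force: [0.1, 0.3, -0.1]
finger_gap: 0.0598
grip_force: 0.0
```

```bash
python3 - <<'E'
from h import *
look('w15.png',(.589,.323,(-.287,)),.008)
E
```

```text
t 30.4 tcp [0.5143 0.3183 0.199 ] yaw -0.2889 seatxy [-0.0469  0.3473] F [ 0.1  0.3 -0.1] gap 0.0598 grip 0.0
170 [ 0.5891  0.3241 -0.2889] cost 0.051 shift mm [74.7  5.6] seatfr [0.0275 0.3564]
190 [ 0.5888  0.3241 -0.2916] cost 0.042 shift mm [74.4  5.6] seatfr [0.0272 0.3565]
205 [ 0.5891  0.3242 -0.2888] cost 0.046 shift mm [74.7  5.7] seatfr [0.0275 0.3565]
```

Emit:
carry_out --plan '[[[0,0,0,74.6,5.6,-100,50],[0,0,0,74.6,5.6,-100,50],[0,0,0,74.6,5.6,-100,50],[0,0,0,74.6,5.6,-150,46],[0,0,0,74.6,5.6,-190,44],[0,0,0,74.6,5.6,-198,44],[0,0,0,74.6,5.6,-200,44],[0,0,0,74.6,5.6,-200,44]]]'

```text
clock: 31.25
tcp_pos: [0.589, 0.3247, -0.0005]
orientation: [0.0, 0.143, 0.99, 0.0]
wrist_force: [0.3, -0.7, 0.7]
finger_gap: 0.0435
grip_force: 0.0
```

```bash
python3 - <<'E'
from h import *
st()
E
```

```text
t 31.25 tcp [ 5.890e-01  3.247e-01 -5.000e-04] yaw -0.2879 seatxy [0.0274 0.3571] F [ 0.3 -0.7  0.7] gap 0.0435 grip 0.0
```

Emit:
carry_out --plan '[[[0,0,0,0,-0.5,-3,44],[0,0,0,0,-0.5,-3,44],[0,0,0,0,-0.5,-3,30],[0,0,0,0,-0.5,-3,30],[0,0,0,0,-0.5,-3,30],[0,0,0,0,-0.5,-3,30]]]' --squeeze 70

```text
clock: 31.85
tcp_pos: [0.5906, 0.325, -0.0005]
orientation: [0.002, 0.143, 0.99, 0.001]
wrist_force: [-2.0, -1.6, 12.4]
finger_gap: 0.0337
grip_force: 73.8
```

```bash
python3 - <<'E'
from h import *
st()
E
```

```text
t 31.85 tcp [ 5.906e-01  3.250e-01 -5.000e-04] yaw -0.2872 seatxy [0.029  0.3574] F [-2.  -1.6 12.4] gap 0.0337 grip 73.8
```

Emit:
carry_out --plan '[[[0,0,0,0,0,45,30],[0,0,0,0,0,95,30],[0,0,0,0,-20,140,30],[0,0,0.241,-70,-354,146,30],[0,0,0.241,-70,-354,146,30],[0,0,0.241,-70,-354,146,30],[0,0,0.241,-70,-354,146,30],[0,0,0.241,-70,-354,146,30],[0,0,0.241,-70,-354,146,30],[0,0,0.241,-70,-354,146,30],[0,0,0.241,-70,-354,146,30],[0,0,0.241,-70,-354,146,30],[0,0,0.241,-70,-354,146,30],[0,0,0.241,-70,-354,146,30],[0,0,0.241,-70,-354,146,30],[0,0,0.241,-70,-354,146,30]]]'

```text
clock: 33.45
tcp_pos: [0.5187, -0.0281, 0.1416]
orientation: [-0.0, 0.022, 1.0, 0.0]
wrist_force: [0.5, 0.1, -1.2]
finger_gap: 0.0336
grip_force: 70.7
```

```bash
python3 - <<'E'
from h import *
look('w16.png',(.5192,-.0295,(-.05,)),monitor.get_state()['tcp_pos'][2]+.0085,(140,155,170))
E
```

```text
t 33.45 tcp [ 0.5187 -0.0281  0.1416] yaw -0.0441 seatxy [-0.0266  0.0014] F [ 0.5  0.1 -1.2] gap 0.0336 grip 70.7
140 [ 0.5163 -0.028  -0.049 ] cost 0.236 shift mm [-2.3  0.3] seatfr [-0.0289  0.0014]
155 [ 0.5181 -0.0282 -0.0435] cost 0.191 shift mm [-0.6  0.1] seatfr [-0.0272  0.0012]
170 [ 0.5181 -0.0282 -0.0433] cost 0.145 shift mm [-0.5  0.1] seatfr [-0.0272  0.0013]
```

Emit:
carry_out --plan '[[[0,0,-0.002,0.5,-2.1,-25,30],[0,0,-0.002,0.5,-2.1,-40,30],[0,0,-0.002,0.5,-2.1,-45,30],[0,0,-0.002,0.5,-2.1,-47,30],[0,0,-0.002,0.5,-2.1,-47,30],[0,0,-0.002,0.5,-2.1,-47,30]]]'

```text
clock: 34.1
tcp_pos: [0.5194, -0.031, 0.0954]
orientation: [0.0, 0.024, 1.0, 0.0]
wrist_force: [-1.7, 0.9, 3.4]
finger_gap: 0.0337
grip_force: 71.6
```

```bash
python3 - <<'E'
from h import *
st()
E
```

```text
t 34.1 tcp [ 0.5194 -0.031   0.0954] yaw -0.0473 seatxy [-0.0257 -0.0015] F [-1.7  0.9  3.4] gap 0.0337 grip 71.6
```

Emit:
carry_out --plan '[[[0,0,0,6,-0.1,-0.2,30],[0,0,0,12,-0.2,-0.2,30],[0,0,0,18,-0.3,-0.2,30],[0,0,0,22,-0.4,-0.2,30],[0,0,0,26.2,-0.5,-0.2,30],[0,0,0,26.2,-0.5,-0.2,30],[0,0,0,26.2,-0.5,-0.2,30],[0,0,0,26.2,-0.5,-0.2,30]]]'

```text
clock: 34.9
tcp_pos: [0.5458, -0.0318, 0.0954]
orientation: [0.001, 0.024, 1.0, -0.0]
wrist_force: [-2.5, 0.3, 5.7]
finger_gap: 0.0339
grip_force: 72.1
```

```bash
python3 - <<'E'
from h import *
st()
E
```

```text
t 34.9 tcp [ 0.5458 -0.0318  0.0954] yaw -0.0478 seatxy [ 0.0006 -0.001 ] F [-2.5  0.3  5.7] gap 0.0339 grip 72.1
```

Release, then back to a viewing pose.

Emit:
carry_out --plan '[[[0,0,0,0,0.2,0.2,30],[0,0,0,0,0.2,0.2,46],[0,0,0,0,0.2,0.2,46],[0,0,0,0,0.2,0.2,46],[0,0,0,0,0.2,50,46],[0,0,0,0,0.2,90,46],[0,0,0,-87,0,150,85],[0,0,0,-87,0,150,85],[0,0,0,-87,0,150,85],[0,0,0,-87,0,150,85],[0,0,0,-87,0,150,85]]]'

```text
clock: 36.0
tcp_pos: [0.459, -0.0318, 0.244]
orientation: [0.0, 0.024, 1.0, 0.0]
wrist_force: [0.3, -0.5, 0.7]
finger_gap: 0.0846
grip_force: 0.0
```

```bash
python3 - <<'E'
from h import *
look('w17.png',(.5455,-.031,(-.046,)),.104,(140,155,170))
c=lcal('w17.png'); im=cv2.imread('pics/raw_w17.png')
p=proj(c,[[.53,-.031,.06]])[0].astype(int); x0,y0=p[0]-80,p[1]-70; print(x0,y0)
a=cv2.resize(im[y0:y0+140,x0:x0+140],None,fx=4,fy=4,interpolation=cv2.INTER_CUBIC)
sc=viewer.read_camera('scene')[:,:,::-1]; cs=cal('scene'); p=proj(cs,[[.55,-.1,.06]])[0].astype(int); print(p)
b=sc[p[1]-70:p[1]+70,p[0]-55:p[0]+5]; b=cv2.resize(b,None,fx=4,fy=4,interpolation=cv2.INTER_CUBIC)
cv2.imwrite('pics/raw_scene2.png',sc); cv2.imwrite('pics/w17c.png',np.hstack([a,b]))
E
```

```text
t 36.0 tcp [ 0.459  -0.0318  0.244 ] yaw -0.0479 seatxy [-0.0861 -0.0051] F [ 0.3 -0.5  0.7] gap 0.0846 grip 0.0
140 [ 0.5457 -0.0318 -0.0494] cost 0.582 shift mm [86.9 -0.1] seatfr [ 0.0006 -0.0011]
155 [ 0.5457 -0.0316 -0.0471] cost 0.04 shift mm [86.9  0.1] seatfr [ 0.0005 -0.0009]
170 [ 0.5459 -0.0316 -0.0459] cost 0.037 shift mm [87.1  0.1] seatfr [ 0.0008 -0.0009]
240 164
[321 181]
```

View pics/w17c.png

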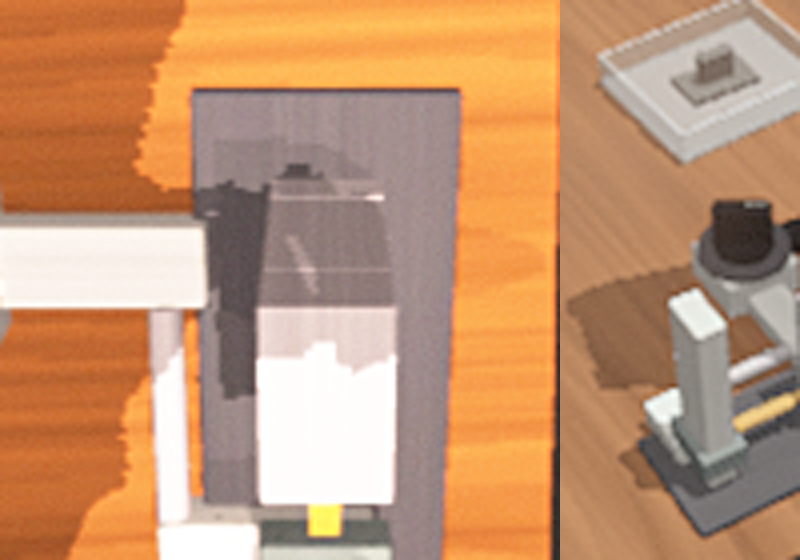

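The stack is flush and complete, and the cover lies inside the tray (upper right in the crop). Next I'll look at the knob from close by.

Emit:
carry_out --plan '[[[0,0,0,6,-134,-40,85],[0,0,0,6,-134,-40,85],[0,0,0,6,-134,-40,85],[0,0,0,6,-134,-40,85],[0,0,0,6,-134,-40,85],[0,0,0,6,-134,-40,85]]]'

```text
clock: 36.7
tcp_pos: [0.4643, -0.1649, 0.2039]
orientation: [-0.001, 0.024, 1.0, 0.001]
wrist_force: [0.0, 1.1, 0.5]
finger_gap: 0.085
grip_force: 0.0
```

```bash
python3 - <<'E'
from h import *
st(); c=wsnap('w18.png'); im=cv2.imread('pics/raw_w18.png')
p=proj(c,[[.537,-.17,.06]])[0].astype(int); x0,y0=p[0]-50,p[1]-50; print(x0,y0)
cv2.imwrite('pics/w18c.png',cv2.resize(im[y0:y0+100,x0:x0+100],None,fx=6,fy=6,interpolation=cv2.INTER_CUBIC))
E
```

```text
t 36.7 tcp [ 0.4643 -0.1649  0.2039] yaw -0.0472 seatxy [-0.0746 -0.1378] F [0.  1.1 0.5] gap 0.085 grip 0.0
265 202
```

View pics/w18c.png

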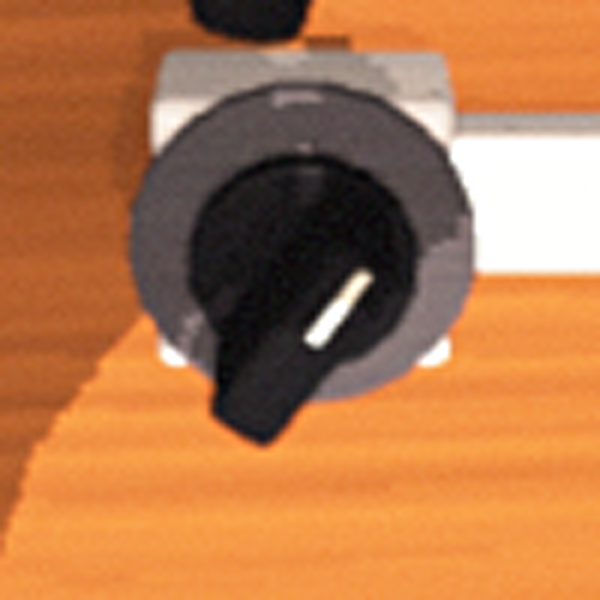

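The black disc is centred near (303,264) in the crop. The marker line on the bar's top runs from (316,340) to (368,275), and the near end of the bar has corners at (213,408) and (265,442).

```bash
python3 - <<'E'
from h import *
c=lcal('w18.png'); q=lambda L,z:onz(c,np.array(L)/6+[265,202]-.5+.5/6,z)[:,:2]
print('disc',q([[303,264],[190,262],[416,262],[303,153]],.042).round(4).tolist())
print('grey',q([[302,242]],.036).round(4))
M=q([[316,340],[368,275]],.074); d=M[1]-M[0]; print('marker',M.round(4).tolist(),'yaw',np.arctan2(d[1],d[0]), np.linalg.norm(d))
print('end',q([[213,408],[265,442]],.074).round(4).tolist(), q([[213,408],[265,442]],.074).mean(0))
print(monitor.get_state()['joint_pos'])
E
```

```text
disc [[0.5379, -0.1707], [0.5365, -0.1918], [0.5385, -0.1496], [0.5153, -0.1696]]
grey [[ 0.5363 -0.1709]]
marker [[0.5359, -0.1682], [0.524, -0.1589]] yaw 2.47894519823095 0.015117228318516245
end [[0.5484, -0.1866], [0.5555, -0.178]] [ 0.55195478 -0.18232124]
[-5.04052498e-01  1.65695363e-01 -2.12522820e-01  1.19332603e+00
  3.52670680e-04 -4.57603275e-01]
```

Emit:
carry_out --plan '[[[0,0,0.15,10,-1,-10,40],[0,0,0.3,20,-2,-20,40],[0,0,0.45,30,-3,-30,40],[0,0,0.6,40,-4,-40,40],[0,0,0.75,50,-5,-50,40],[0,0,0.9,60,-5,-60,40],[0,0,1.05,74,-6,-70,40],[0,0,1.2,74,-6,-80,40],[0,0,1.35,74,-6,-90,40],[0,0,1.5,74,-6,-95,40],[0,0,1.65,74,-6,-95,40],[0,0,1.8,74,-6,-95,40],[0,0,1.95,74,-6,-95,40],[0,0,2.1,74,-6,-95,40],[0,0,2.25,74,-6,-95,40],[0,0,2.4,74,-6,-95,40],[0,0,2.5,74,-6,-95,40],[0,0,2.5,74,-6,-95,40],[0,0,2.5,74,-6,-95,40],[0,0,2.5,74,-6,-95,40]]]'

```text
clock: 38.75
tcp_pos: [0.5385, -0.1711, 0.1098]
orientation: [0.0, 0.941, -0.338, 0.0]
wrist_force: [-0.4, 0.1, 0.4]
finger_gap: 0.04
grip_force: 0.0
```

```bash
python3 - <<'E'
from h import *
st(); print(np.round(monitor.get_state()['joint_pos'],3))
# pointer height from scene picture before turning
cs=cal('scene')
R=lambda x,y:[SEAT[0]+x*np.cos(SYAW)-y*np.sin(SYAW),SEAT[1]+x*np.sin(SYAW)+y*np.cos(SYAW)]
for f in('raw_scene1.png','raw_scene2.png'):
    im=cv2.imread('pics/'+f); hsv=cv2.cvtColor(im,cv2.COLOR_BGR2HSV)
    p=proj(cs,[R(.036,0)+[.032]])[0]; x0,y0=(p-20).astype(int)
    m=cv2.inRange(hsv[y0:y0+40,x0:x0+40],(18,110,120),(32,255,255))
    ys,xs=np.nonzero(m); k=np.argsort(xs)[-4:]; print(f,p.round(1),len(xs),[(xs[i]+x0,ys[i]+y0) for i in k])
for h in range(0,16,2): print(h,proj(cs,[R(.036,0)+[.024+h/1000]])[0].round(1))
E
```

```text
t 38.75 tcp [ 0.5385 -0.1711  0.1098] yaw -0.6901 seatxy [-0.0002 -0.1406] F [-0.4  0.1  0.4] gap 0.04 grip 0.0
[-0.45   0.358 -0.196  1.016 -0.    -2.901]
raw_scene1.png [326.6 209.2] 51 [(np.int64(326), np.int64(209)), (np.int64(326), np.int64(210)), (np.int64(326), np.int64(208)), (np.int64(327), np.int64(209))]
raw_scene2.png [326.6 209.2] 43 [(np.int64(325), np.int64(210)), (np.int64(325), np.int64(209)), (np.int64(326), np.int64(210)), (np.int64(326), np.int64(209))]
0 [326.7 211.2]
2 [326.6 210.7]
4 [326.6 210.2]
6 [326.6 209.7]
8 [326.6 209.2]
10 [326.6 208.7]
12 [326.6 208.2]
14 [326.6 207.7]
```

Emit:
carry_out --plan '[[[0,0,0,0,0.2,-40,40],[0,0,0,0,0.2,-62,40],[0,0,0,0,0.2,-62,40],[0,0,0,0,0.2,-62,8],[0,0,0,0,0.2,-62,8],[0,0,0,0,0.2,-62,8],[0,0,0,0,0.2,-62,8],[0,0,0,0,0.2,-62,8],[0,0,0,0,0.2,-62,8]]]' --squeeze 40

```text
clock: 39.65
tcp_pos: [0.5399, -0.1715, 0.049]
orientation: [-0.0, 0.941, -0.338, 0.002]
wrist_force: [2.9, 4.5, 5.0]
finger_gap: 0.0135
grip_force: 43.0
```

```bash
python3 - <<'E'
from h import *
st(); print(monitor.get_state()['ft_torque'])
E
```

```text
t 39.65 tcp [ 0.5399 -0.1715  0.049 ] yaw -0.6889 seatxy [ 0.0011 -0.1409] F [2.9 4.5 5. ] gap 0.0135 grip 43.0
[ 0.81822031 -0.55141874 -0.0069622 ]
```

Emit:
carry_out --plan '[[[0,0,-0.14,0,0,0,8],[0,0,-0.28,0,0,0,8],[0,0,-0.42,0,0,0,8],[0,0,-0.56,0,0,0,8],[0,0,-0.7,0,0,0,8],[0,0,-0.84,0,0,0,8],[0,0,-0.98,0,0,0,8],[0,0,-1.12,0,0,0,8],[0,0,-1.26,0,0,0,8],[0,0,-1.4,0,0,0,8],[0,0,-1.54,0,0,0,8],[0,0,-1.68,0,0,0,8],[0,0,-1.82,0,0,0,8],[0,0,-1.96,0,0,0,8],[0,0,-2.1,0,0,0,8],[0,0,-2.24,0,0,0,8],[0,0,-2.38,0,0,0,8],[0,0,-2.52,0,0,0,8],[0,0,-2.66,0,0,0,8],[0,0,-2.8,0,0,0,8]]]'

```text
clock: 41.65
tcp_pos: [0.5381, -0.1702, 0.0489]
orientation: [0.0, 0.175, 0.984, 0.001]
wrist_force: [-1.6, 6.8, 9.8]
finger_gap: 0.0134
grip_force: 43.8
```

```bash
python3 - <<'E'
from h import *
st(); s=monitor.get_state(); print(np.round(s['joint_pos'],3), s['ft_torque'])
E
```

```text
t 41.65 tcp [ 0.5381 -0.1702  0.0489] yaw -0.3528 seatxy [-0.0007 -0.1397] F [-1.6  6.8  9.8] gap 0.0134 grip 43.8
[-0.45   0.413 -0.279  0.879  0.002 -0.097] [1.61064837 0.27728158 0.05651233]
```

Emit:
carry_out --plan '[[[0,0,-0.14,0,0,0,8],[0,0,-0.28,0,0,0,8],[0,0,-0.42,0,0,0,8],[0,0,-0.56,0,0,0,8],[0,0,-0.7,0,0,0,8],[0,0,-0.84,0,0,0,8],[0,0,-0.98,0,0,0,8],[0,0,-1.12,0,0,0,8],[0,0,-1.26,0,0,0,8],[0,0,-1.4,0,0,0,8],[0,0,-1.54,0,0,0,8],[0,0,-1.68,0,0,0,8],[0,0,-1.82,0,0,0,8],[0,0,-1.96,0,0,0,8],[0,0,-2.1,0,0,0,8],[0,0,-2.24,0,0,0,8],[0,0,-2.38,0,0,0,8],[0,0,-2.52,0,0,0,8],[0,0,-2.66,0,0,0,8],[0,0,-2.8,0,0,0,8]]]'

```text
clock: 43.65
tcp_pos: [0.5402, -0.1708, 0.049]
orientation: [-0.0, 1.0, -0.005, 0.002]
wrist_force: [3.6, 5.8, 4.1]
finger_gap: 0.0131
grip_force: 43.0
```

```bash
python3 - <<'E'
from h import *
st(); print(np.round(monitor.get_state()['joint_pos'],3))
cs=cal('scene'); snap('scene','scene3.png'); im=cv2.imread('pics/raw_scene3.png'); hsv=cv2.cvtColor(im,cv2.COLOR_BGR2HSV)
R=lambda x,y:[SEAT[0]+x*np.cos(SYAW)-y*np.sin(SYAW),SEAT[1]+x*np.sin(SYAW)+y*np.cos(SYAW)]
for h in (70,75,80): print(h,proj(cs,[R(.036,0)+[.024+h/1000], R(.03,.018)+[.104],R(.07,0)+[.024+h/1000]]).round(1).tolist())
p=proj(cs,[R(.05,0)+[.1]])[0]; x0,y0=(p-20).astype(int)
m=cv2.inRange(hsv[y0:y0+40,x0:x0+40],(16,90,90),(34,255,255)); ys,xs=np.nonzero(m)
for x in sorted(set(xs)): print(x+x0,ys[xs==x].min()+y0,ys[xs==x].max()+y0,end='; ')
E
```

```text
t 43.65 tcp [ 0.5402 -0.1708  0.049 ] yaw -0.0108 seatxy [ 0.0014 -0.1402] F [3.6 5.8 4.1] gap 0.0131 grip 43.0
[-0.449  0.414 -0.278  0.876  0.003  2.703]
70 [[326.4, 192.7], [332.3, 193.4], [314.6, 198.2]]
75 [[326.3, 191.3], [332.3, 193.4], [314.5, 196.8]]
80 [[326.3, 189.9], [332.3, 193.4], [314.4, 195.4]]
308 197 199; 309 197 200; 310 196 200; 311 196 200; 312 195 199; 313 195 198; 314 194 198; 315 194 198; 316 193 197; 317 193 197; 318 193 196; 319 193 196; 320 193 196; 321 193 195; 322 192 194; 323 192 193; 324 192 192; 325 191 192; 326 190 192; 327 191 192;
```

Emit:
carry_out --plan '[[[0,0,0,0,0,0,40],[0,0,0,0,0,0,40],[0,0,0,0,0,0,40],[0,0,0,0,0,50,40],[0,0,0,0,0,100,40],[0,0,0,0,0,150,60],[0,0,0,20,321,165,60],[0,0,0,20,321,165,60],[0,0,0,20,321,165,60],[0,0,0,20,321,165,60],[0,0,0,20,321,165,60],[0,0,0,20,321,165,60],[0,0,0,20,321,165,60],[0,0,0,20,321,165,60],[0,0,0,20,321,165,60],[0,0,0,20,321,165,60]]]'

```text
clock: 45.3
tcp_pos: [0.5599, 0.1134, 0.2123]
orientation: [-0.013, 1.0, 0.023, -0.001]
wrist_force: [-0.6, -0.3, -0.3]
finger_gap: 0.0603
grip_force: 0.0
```

```bash
cat > ptr.py <<'E'
from h import *
import sys
f=sys.argv[1]; st(); c=wsnap(f); im=cv2.imread('pics/raw_'+f); hsv=cv2.cvtColor(im,cv2.COLOR_BGR2HSV)
Rm=np.array([[np.cos(SYAW),-np.sin(SYAW)],[np.sin(SYAW),np.cos(SYAW)]])
w=lambda x,y,z:[*(SEAT+Rm@[x,y]),z]
inS=lambda P:(P[:,:2]-SEAT)@Rm
print('expected tip,mid,top corners',proj(c,[w(.036,0,.104),w(.07,0,.104),w(.03,.018,.104),w(.03,-.018,.104),w(-.03,.018,.104),w(-.03,-.018,.104)]).round(1).tolist())
p=proj(c,[w(.055,0,.104)])[0]; x0,y0=np.maximum((p-35).astype(int),0)
m=cv2.inRange(hsv[y0:y0+70,x0:x0+70],(16,90,90),(34,255,255)); n,l,s,_=cv2.connectedComponentsWithStats(m); k=1+s[1:,4].argmax() if n>1 else 0
ys,xs=np.nonzero(l==k); print('px',s[k])
for r in sorted(set(ys)):
    q=xs[ys==r]; a,b=inS(onz(c,[[x0+q.min()-.5,y0+r],[x0+q.max()+.5,y0+r]],.104)); print(r+y0,q.min()+x0,q.max()+x0,'seat@z104 mm',(a*1000).round(1),(b*1000).round(1))
for t in(140,170): 
    v,k=fitbox(c,im,(SEAT[0]+.001,SEAT[1]-.001,(SYAW,)),.104,1e-5,thr=t); print('stack top',v.round(4),round(k,3),(inS(v[None])*1000).round(1))
print('eye seat',inS(c['eye'][None]),c['eye'][2])
E
python3 ptr.py w19.png
```

```text
t 45.3 tcp [0.5599 0.1134 0.2123] yaw 0.0462 seatxy [0.008  0.1447] F [-0.6 -0.3 -0.3] gap 0.0603 grip 0.0
expected tip,mid,top corners [[491.9, 183.0], [503.3, 143.1], [469.3, 187.7], [510.4, 191.7], [452.7, 249.8], [491.0, 253.4]]
px [  38    0   32   57 1371]
126 516 532 seat@z104 mm [84.3 -5.8] [ 85.6 -19.4]
127 516 532 seat@z104 mm [83.5 -6. ] [ 84.9 -19.6]
128 516 532 seat@z104 mm [82.7 -6.3] [ 84.1 -19.9]
129 515 532 seat@z104 mm [81.9 -5.7] [ 83.4 -20.1]
130 515 532 seat@z104 mm [81.1 -5.9] [ 82.6 -20.4]
131 515 532 seat@z104 mm [80.3 -6.2] [ 81.8 -20.6]
132 514 532 seat@z104 mm [79.5 -5.6] [ 81.  -20.9]
133 514 532 seat@z104 mm [78.7 -5.9] [ 80.3 -21.1]
134 514 532 seat@z104 mm [77.9 -6.1] [ 79.5 -21.4]
135 514 532 seat@z104 mm [77.2 -6.3] [ 78.7 -21.6]
136 513 532 seat@z104 mm [76.3 -5.8] [ 77.9 -21.9]
137 513 532 seat@z104 mm [75.5 -6. ] [ 77.2 -22.1]
138 513 532 seat@z104 mm [74.7 -6.2] [ 76.4 -22.4]
139 512 532 seat@z104 mm [73.9 -5.7] [ 75.6 -22.6]
140 512 532 seat@z104 mm [73.1 -5.9] [ 74.8 -22.9]
141 512 532 seat@z104 mm [72.3 -6.1] [ 74.  -23.1]
142 512 532 seat@z104
[... 1536 characters left out ...]
-6.2] [ 48.8 -31.3]
173 502 532 seat@z104 mm [45.4 -5.6] [ 48.  -31.6]
174 502 532 seat@z104 mm [44.5 -5.9] [ 47.1 -31.9]
175 502 532 seat@z104 mm [43.7 -6.1] [ 46.3 -32.1]
176 501 532 seat@z104 mm [42.7 -5.5] [ 45.5 -32.4]
177 501 532 seat@z104 mm [41.9 -5.8] [ 44.6 -32.7]
178 501 532 seat@z104 mm [41. -6.] [ 43.8 -33. ]
179 506 532 seat@z104 mm [ 40.6 -10.5] [ 42.9 -33.3]
180 505 532 seat@z104 mm [39.7 -9.9] [ 42.1 -33.5]
181 524 532 seat@z104 mm [ 40.4 -26.2] [ 41.2 -33.8]
182 523 532 seat@z104 mm [ 39.5 -25.6] [ 40.3 -34.1]
stack top [ 0.549  -0.0319 -0.0453] 0.459 [[ 3.9 -1. ]]
stack top [ 0.5464 -0.0317 -0.0433] 0.325 [[ 1.2 -0.9]]
eye seat [[0.09089268 0.14823505]] 0.35416646159346193
```

```bash
python3 - <<'E'
from h import *
im=cv2.imread('pics/raw_w19.png')
for r in (145,160,172,182): 
    print(r,[(x,*im[r,x][::-1].tolist()) for x in range(486,534,2)])
E
```

```text
145 [(486, 138, 117, 119), (488, 130, 115, 115), (490, 127, 112, 118), (492, 218, 132, 83), (494, 206, 123, 53), (496, 255, 219, 81), (498, 255, 239, 98), (500, 255, 233, 90), (502, 255, 236, 92), (504, 255, 236, 92), (506, 255, 234, 89), (508, 255, 255, 255), (510, 254, 227, 178), (512, 255, 195, 89), (514, 255, 201, 98), (516, 255, 204, 105), (518, 255, 200, 99), (520, 255, 205, 106), (522, 255, 203, 101), (524, 255, 204, 102), (526, 255, 205, 105), (528, 255, 204, 100), (530, 255, 204, 100), (532, 255, 204, 103)]
160 [(486, 130, 117, 119), (488, 223, 128, 74), (490, 201, 123, 54), (492, 255, 222, 85), (494, 255, 237, 97), (496, 255, 232, 92), (498, 255, 237, 99), (500, 255, 237, 97), (502, 255, 235, 90), (504, 253, 238, 230), (506, 255, 212, 131), (508, 255, 203, 95), (510, 255, 204, 99), (512, 255, 208, 102), (514, 255, 208, 106), (516, 255, 209, 103), (518, 255, 210, 104), (520, 255, 212, 106), (522, 255, 213, 106), (524, 255, 218, 110), (526, 255, 216, 109), (528, 255, 218, 113), (530, 255, 216, 104), (532, 255, 219, 108)]
172 [(486, 235, 138, 67), (488, 209, 118, 58), (490, 22
[... 287 characters left out ...]
16), (518, 255, 220, 109), (520, 255, 224, 116), (522, 255, 221, 113), (524, 255, 218, 109), (526, 255, 223, 116), (528, 255, 220, 110), (530, 255, 222, 116), (532, 255, 222, 113)]
182 [(486, 184, 164, 161), (488, 190, 159, 156), (490, 225, 173, 151), (492, 239, 187, 146), (494, 254, 206, 131), (496, 255, 245, 245), (498, 251, 240, 239), (500, 226, 146, 103), (502, 227, 141, 87), (504, 227, 129, 71), (506, 225, 123, 64), (508, 227, 124, 63), (510, 224, 118, 56), (512, 226, 119, 55), (514, 229, 129, 61), (516, 228, 125, 55), (518, 228, 124, 60), (520, 229, 125, 62), (522, 242, 146, 71), (524, 255, 203, 98), (526, 255, 200, 101), (528, 255, 197, 101), (530, 255, 197, 100), (532, 255, 197, 98)]
```

```bash
cat > pz.py <<'E'
from h import *
from scipy.optimize import brentq
import sys
f=sys.argv[1]; c=lcal(f); im=cv2.imread('pics/raw_'+f).astype(int); b,g,r=im[...,0],im[...,1],im[...,2]
m=(r>225)&(g>228)&(b>70)&(b<125)   # sunlit brass top face
Rm=np.array([[np.cos(SYAW),-np.sin(SYAW)],[np.sin(SYAW),np.cos(SYAW)]]); inS=lambda P:(P[:,:2]-SEAT)@Rm
w=lambda x,y,z:[*(SEAT+Rm@[x,y]),z]
for row in range(125,182,6):
    p=proj(c,[w(.03,0,.104)])[0]; xs=np.nonzero(m[row,470:535])[0]+470
    if len(xs)<5: continue
    seg=np.split(xs,np.nonzero(np.diff(xs)>2)[0]+1); q=max(seg,key=len); u=(q[0]+q[-1])/2
    Z=brentq(lambda z:inS(onz(c,[[u,row]],z))[0,1],.05,.15); a=inS(onz(c,[[q[0]-.5,row],[q[-1]+.5,row]],Z))*1000
    print(row,q[0],q[-1],'x,y edges',a.round(1).tolist(),'tip height above anvil mm',round(Z*1000-24-1.5,1))
E
python3 pz.py w19.png
```

```text
125 502 512 x,y edges [[83.9, 4.4], [84.7, -4.4]] tip height above anvil mm 76.5
131 501 511 x,y edges [[79.2, 4.4], [80.1, -4.4]] tip height above anvil mm 77.4
137 499 509 x,y edges [[74.3, 4.5], [75.2, -4.5]] tip height above anvil mm 77.0
143 497 507 x,y edges [[69.3, 4.5], [70.2, -4.5]] tip height above anvil mm 76.6
149 496 506 x,y edges [[64.5, 4.5], [65.4, -4.5]] tip height above anvil mm 77.6
155 494 504 x,y edges [[59.4, 4.5], [60.4, -4.5]] tip height above anvil mm 77.2
161 492 502 x,y edges [[54.3, 4.6], [55.2, -4.6]] tip height above anvil mm 76.8
167 491 500 x,y edges [[49.2, 4.2], [50.1, -4.2]] tip height above anvil mm 77.1
173 491 496 x,y edges [[44.1, 2.5], [44.6, -2.5]] tip height above anvil mm 76.7
179 490 494 x,y edges [[38.9, 2.1], [39.4, -2.1]] tip height above anvil mm 77.0
```

Emit:
carry_out --plan '[[[0,0,0,-20,-321,-15,40],[0,0,0,-20,-321,-15,40],[0,0,0,-20,-321,-15,40],[0,0,0,-20,-321,-15,40],[0,0,0,-20,-321,-15,40],[0,0,0,-20,-321,-15,40],[0,0,0,-20,-321,-15,40],[0,0,0,-20,-321,-15,40],[0,0,0,-20,-321,-15,40],[0,0,0,-20,-321,-15,40],[0,0,0,-20,-321,-15,40],[0,0,0,-20,-321,-15,40]]]'

```text
clock: 46.55
tcp_pos: [0.5401, -0.2048, 0.1978]
orientation: [-0.014, 1.0, 0.025, -0.001]
wrist_force: [0.1, -0.5, -0.7]
finger_gap: 0.0398
grip_force: 0.0
```

```bash
python3 - <<'E'
from h import *
st(); print(np.round(monitor.get_state()['joint_pos'],3))
E
```

```text
t 46.55 tcp [ 0.5401 -0.2048  0.1978] yaw 0.0504 seatxy [ 0.0029 -0.1742] F [ 0.1 -0.5 -0.7] gap 0.0398 grip 0.0
[-5.130e-01  3.400e-01  1.000e-03  1.247e+00  2.300e-02  2.578e+00]
```

```bash
python3 - <<'E'
from h import *
q=np.array(monitor.get_state()['orientation']); cur=Rot.from_quat(q[[1,2,3,0]])
tgt=Rot.from_quat([1,-.0054,0,0])
print((tgt*cur.inv()).as_rotvec(), monitor.get_state()['orientation'], (np.array([.539,-.1707,.11])-monitor.get_state()['tcp_pos'])*1000)
E
```

```text
[-0.02717499 -0.00110406 -0.0612117 ] [-1.35817758e-02  9.99589898e-01  2.52027916e-02 -6.25274920e-04] [ -1.12745809  34.13977471 -87.75880913]
```

Emit:
carry_out --plan '[[[-0.027,-0.001,-0.061,-1,34,-50,40],[-0.027,-0.001,-0.061,-1,34,-88,40],[-0.027,-0.001,-0.061,-1,34,-88,40],[-0.027,-0.001,-0.061,-1,34,-88,40],[-0.027,-0.001,-0.061,-1,34,-88,40]]]'

```text
clock: 47.05
tcp_pos: [0.5409, -0.173, 0.1122]
orientation: [0.001, 1.0, -0.006, 0.002]
wrist_force: [0.2, -0.4, 0.5]
finger_gap: 0.0397
grip_force: 0.0
```

```bash
python3 - <<'E'
from h import *
st(); s=monitor.get_state(); print(np.round(s['joint_pos'],3), s['orientation'])
E
```

```text
t 47.05 tcp [ 0.5409 -0.173   0.1122] yaw -0.0122 seatxy [ 0.0022 -0.1424] F [ 0.2 -0.4  0.5] gap 0.0397 grip 0.0
[-0.451  0.359 -0.189  1.019  0.     2.703] [ 8.18244070e-04  9.99979572e-01 -6.09047652e-03  1.75850219e-03]
```

Emit:
carry_out --plan '[[[0,0,0,-1.5,2,-40,40],[0,0,0,-1.5,2,-63,40],[0,0,0,-1.5,2,-63,40],[0,0,0,-1.5,2,-63,8],[0,0,0,-1.5,2,-63,8],[0,0,0,-1.5,2,-63,8],[0,0,0,-1.5,2,-63,8],[0,0,0,-1.5,2,-63,8],[0,0,-0.1,-1.5,2,-63,8],[0,0,-0.2,-1.5,2,-63,8],[0,0,-0.25,-1.5,2,-63,8],[0,0,-0.25,-1.5,2,-63,8],[0,0,-0.25,-1.5,2,-63,8],[0,0,-0.25,-1.5,2,-63,8]]]'

```text
clock: 48.45
tcp_pos: [0.5394, -0.1708, 0.0492]
orientation: [0.001, 0.991, -0.131, 0.002]
wrist_force: [-0.8, 0.3, 5.7]
finger_gap: 0.0133
grip_force: 40.6
```

```bash
python3 - <<'E'
from h import *
st(); s=monitor.get_state(); print(np.round(s['joint_pos'],3), s['orientation'])
E
```

```text
t 48.45 tcp [ 0.5394 -0.1708  0.0492] yaw -0.2622 seatxy [ 0.0007 -0.1402] F [-0.8  0.3  5.7] gap 0.0133 grip 40.6
[-0.449  0.411 -0.281  0.874  0.     2.955] [ 5.35807118e-04  9.91417595e-01 -1.30712710e-01  2.24770649e-03]
```

Emit:
carry_out --plan '[[[0,0,0,0,0,0,40],[0,0,0,0,0,0,40],[0,0,0,0,0,0,40],[0,0,0,0,0,50,40],[0,0,0,0,0,100,40],[0,0,0,0,0,150,60],[0,0,0.75,20,300,165,60],[0,0,0.75,20,300,165,60],[0,0,0.75,20,300,165,60],[0,0,0.75,20,300,165,60],[0,0,0.75,20,300,165,60],[0,0,0.75,20,300,165,60],[0,0,0.75,20,300,165,60],[0,0,0.75,20,300,165,60],[0,0,0.75,20,300,165,60],[0,0,0.75,20,300,165,60],[0,0,0.75,20,300,165,60],[0,0,0.75,20,300,165,60]]]'

```text
clock: 50.25
tcp_pos: [0.5576, 0.1288, 0.2116]
orientation: [-0.0, 0.971, 0.24, -0.0]
wrist_force: [-0.4, 0.4, 0.2]
finger_gap: 0.0601
grip_force: 0.0
```

```bash
python3 - <<'E'
from h import *
from scipy.optimize import brentq
st(); f='w20.png'; c=wsnap(f); im=cv2.imread('pics/raw_'+f).astype(int); b,g,r=im[...,0],im[...,1],im[...,2]
m=((r>225)&(g>228)&(b>70)&(b<125)).astype(np.uint8)
Rm=np.array([[np.cos(SYAW),-np.sin(SYAW)],[np.sin(SYAW),np.cos(SYAW)]]); inS=lambda P:(P[:,:2]-SEAT)@Rm
w=lambda x,y,z:[*(SEAT+Rm@[x,y]),z]
p,p2=proj(c,[w(.055,0,.1055),w(.09,0,.1055)]); print(p,p2,c['eye'])
n,l,s,ce=cv2.connectedComponentsWithStats(m); k=min((i for i in range(1,n) if s[i,4]>60),key=lambda i:np.hypot(*(ce[i]-p))); print(s[k],ce[k])
ys,xs=np.nonzero(l==k)
# fit height: project blade centreline, compare with blob points' signed distance from it
def mean(z,Y=0):
    a,bb=proj(c,[w(.04,Y,z),w(.09,Y,z)]); d=(bb-a)/np.hypot(*(bb-a)); return np.mean((xs-a[0])*d[1]-(ys-a[1])*d[0])
try:
    for Y in(0,.0005): Z=brentq(lambda z:mean(z,Y),.05,.15); print('height above anvil',Z*1000-25.5)
except Exception as e: print(e,mean(.05),mean(.15))
for t in(140,155,170):
    v,k=fitbox(c,im.astype(np.uint8),(SEAT[0]+.001,SEAT[1]-.001,(SYAW,)),.104,1e-5,thr=t); print('stack top',v.round(4),round(k,3),(inS(v[None])*1000).round(1))
cs=cal('scene'); sc=viewer.read_camera('scene')[:,:,::-1]; cv2.imwrite('pics/raw_scene4.png',sc)
E
```

```text
t 50.25 tcp [0.5576 0.1288 0.2116] yaw 0.4856 seatxy [0.005  0.1599] F [-0.4  0.4  0.2] gap 0.0601 grip 0.0
[495.14885753 237.93932376] [521.45768996 206.96271074] [0.63069966 0.1672251  0.35358226]
[481 203  46  52 514] [504.70817121 227.07392996]
height above anvil 80.34006532386229
height above anvil 80.95451923587441
stack top [ 0.5485 -0.0318 -0.0744] 0.608 [[ 3.4 -0.9]]
stack top [ 0.5483 -0.0318 -0.079 ] 0.395 [[ 3.2 -1. ]]
stack top [ 0.548  -0.0318 -0.0673] 0.3 [[ 2.8 -1. ]]
```

```bash
python3 - <<'E'
from h import *
cs=cal('scene'); a=cv2.imread('pics/raw_scene2.png').astype(int); b=cv2.imread('pics/raw_scene4.png').astype(int)
g=lambda im,P,r:im[int(P[1])-r:int(P[1])+r,int(P[0])-r:int(P[0])+r]
for n,P in dict(tray=[.433,-.379,.015],flask=[.724,-.328,.1],tape=[.746,.07,.012],driver=[.402,-.161,.013]).items():
    p=proj(cs,[P])[0]; r=22; d=np.abs(g(a,p,r)-g(b,p,r)).max(2); print(n,p.round(),'changed px',(d>40).sum())
print(order.hand_in())
E
```

```text
tray [304. 129.] changed px 0
flask [223. 150.] changed px 0
tape [294. 273.] changed px 435
driver [351. 161.] changed px 946
the job is handed in; nothing more can be done
None
```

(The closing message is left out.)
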